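# Fetch the toroid from behind the stock that hems it in

### The job

The copper-wound toroid in the middle of the blue stock rack is hemmed in by the solder reel, the blue capacitor and the beige relay. First clear all three off the rack and stand them upright on the green mat, leaving the toroid where it is; then fetch the toroid and lay it flat on the round black spot in the middle of the yellow tray, and only then stand the reel, the capacitor and the relay upright on the rack again, each on the very spot it came from. Leave the loupe, the heatsink and the loose black knob alone.

Things in the scene. Friction and masses are not known exactly. Their poses are not given: they have to be found in the camera images.
- rack_mid (a point): Blue stock rack, fixed; plate 86 (x) by 204 (y) mm, 4 thick. Point: top of the plate at the middle spot; z up. Two cheeks along y, 50 long, inner faces at x = +-30.5, tops 20 above the plate: grip there only along the rack's y. Black discs mark the spots (x, y mm): toroid (0, 0), reel (0, 64), capacitor and relay (20, -45) and (-20, -45), either way round; all discs flat, things stand on the plate.
- mat_top (a point): Green mat for parking things, fixed flat on the bench: 100 (its x) by 220 (its y) mm, 3 mm thick. This point is the centre of its top; z up. A thing counts as on it when its centre is over the mat.
- tray_spot (a point): Yellow tray, fixed: 120 by 120 mm outside, floor and walls 3 mm thick, walls 8 mm high from the bench. This point is the centre of the round black 58 mm spot on its floor, z up; the toroid goes there.
- toroid_mid (a point): Copper-wound toroid, a flat ring lying down, 53 mm across, 18 mm high, about 0.18 kg. The point is its centre, half-way up; z is its axis.
- reel_mid (a point): Solder reel standing on end: silvery wire between two black flanges, 62 mm across, 52 mm high. The point is its centre, half-way up; z along its axis.
- capacitor_mid (a point): Dark blue can capacitor standing up, 35 mm across, 60 mm high with two pale terminals on top (the body of the can is about 50 mm high). The point is on its axis, 30 mm above its foot; z along the axis.
- relay_mid (a point): Beige box relay on a dark foot, standing up: 21 (its x) by 28 (its y) by 38 mm high (its z). The point is its centre, half-way up. At the start its y lies within about 0.15 rad of the rack's x.
- loupe_mid (a point): Bystander: black loupe, a round cup 41 mm across, 26 mm high, standing on the bench beyond the reel's end of the rack. Centre, half-way up.
- heatsink_mid (a point): Bystander: aluminium heatsink 45 (x) by 60 (y) by 26 mm, on the bench beyond the other end of the rack. Centre, half-way up.
- knob_mid (a point): Bystander: loose black knob with a silvery top, 24 mm across, 17 mm high, on the bench beside the yellow tray. Centre, half-way up.

How it is judged:
By the outcome, as a careful person would: the job done as asked, in the order asked, and still so for the second after the job is handed in, with the robot touching nothing.
It also fails if it takes over 136 s, if anything falls off the work surface, if the arm or the gripper's body presses on something with over 40 N, if the wrist force passes 120 N, or if a joint passes its speed limit or range.

### The arm

A 6-joint arm with a two-finger parallel gripper is mounted at the origin on a cart in front of the work surface, level with it; the furniture and walls round the work are solid. World frame = base frame: x ahead of the robot, y to its left, z up, the work surface at z = 0. Lengths are in m, angles in degrees, forces in N, time in s.
With the tool pointing down it reaches from about 0.375 to 0.75 m from the base axis. Payload 9 kg.
Tool frame: the origin (TCP) lies at the very end of the fingers, on their centre line; the grasp point (between the pads) lies 19 mm behind it; z points along the fingers, y is the line along which they close (so a half turn about z gives the same grasp; the last joint's range is limited). The gripper opens to 85 mm and grips with 20 to 120 N. Pads are 22 mm wide; open, the fingers measure 114 mm over their backs; the gripper's body (76 mm by 85 mm) begins 54 mm behind the grasp point. The pads swing forward as they close: fully open they stand 13 mm farther back than shut.
Start: joints at [-86.385, 5.964, 5.575, 89.605, 0, 77.527], TCP at [0.166, -0.577, 0.231] pointing down, gripper open.
Joint ranges: [-171.21, 171.21], [-48.23, 106.86], [-62.78, 66.21], [-105.2, 120.99], [-86.42, 89.51], [-180, 180]. Speed limits (degrees/s): [127.2, 127.2, 147.25, 180, 180, 180].

### API

Orientations are given as a 3x3 rotation matrix whose columns are the frame's x, y, z axes.
In Python, from cell import env gives the robot as it stands. The module is installed in compiled form; this text tells all that it offers.
- The arm moves only by the shell command python3 -m inch 'ROWS' [FORCE]. ROWS is JSON, a list of rows, each an object of numbers: "wx", "wy", "wz": the turn, a rotation vector about the tool's x, y, z in rad; "x", "y", "z": the shift along the tool's x, y, z in mm; "claw": the opening in per cent of the stroke, from 0 (shut) to 100 (fully open). A call has 1 to 5 rows; each row shifts and turns the commanded pose from where the row before left it, along the tool's axes as they then stand; what a row does not reach is not made up. A row lasts 1/12 s, in which the tool goes at most 41.7 mm and 7.16 degrees, less where a joint would pass 70% of its speed; a pose out of reach is approached as far as the arm can. A call is refused whole if a number of a shift passes 41.7 or a number of a turn 0.125, either way. A call with a gripper value outside its range is refused whole. The fingers move at their own pace and stop on an object; FORCE is the grip in N (left out, the last holds). Time passes only in rows, so rows that do not move let the fingers close. It gives the time, the measured TCP pose, the force, the opening and the grip force at its end, in the units of the state.
- env.sense(): the state, without advancing time (a new reading comes with each control period).
- env.read_camera(name): name is "scene" or "top" or "wrist"; returns a dict with "image" (480x640x3 uint8, red, green, blue), "depth" (480x640 float32, m along the optical axis (not along the pixel's ray), 0 where there is no reading), "fov_y" (degrees; the focal length in pixels is half the picture's height over the tangent of half this angle, whatever the lens; pixels are square), "cx", "cy" (the principal point, pixels), "k1" (the pictures are not rectified: a ray, as slopes to the right and down, at radius r is drawn at 1 + k1 r^2 times it, then the intrinsics apply), "R" (3x3) and "t" (3): a world point X has camera coordinates R X + t. Camera axes: x right, y down, z forward; pixel columns grow to the right and rows downward; lengths in m; the calibration is good to about 2 mm. A picture is of the moment at which its call begins.
- env.hand_in(): hands the job in; it is judged then, once.
The state is a dict: "t": time; "qpos": joint angles; "joint_velocities": joint speeds; "tau": joint torques, N m; "position": TCP position; "eef_rot": TCP orientation; "ft_force": force on the tool from outside, world axes, zero at the start; "torque": the same for the moment, N m; "opening": finger opening in m; "finger_force": force on a finger pad.
Only numpy, scipy, OpenCV 4.12 (cv2) and the standard library are available. Lean on these libraries where they do the work, as an engineer would, in place of code of your own. Each camera call takes 0.05 s, during which the arm holds its last target. There are 200 camera calls.

## Working session

There is one attempt and no reset: what is moved stays moved. The work goes in short steps, Python scripts to look and compute and a shell command to move; the robot and the scene stay as the last step left them, time stands still between calls to the robot, and variables do not carry over. Pictures are saved under pics/ and viewed, at most 14 in all, crops included, and the job is handed in when it is done.

```bash
mkdir -p pics; ls
python3 - <<'E'
from cell import env
import cv2,pickle,numpy as np
s=env.sense();print({k:np.round(v,3).tolist() for k,v in s.items()})
for n in("scene","top","wrist"):
    c=env.read_camera(n);pickle.dump(c,open(n+'.pkl','wb'))
    cv2.imwrite(f'pics/{n}0.png',c['image'][:,:,::-1])
    print(n,c['fov_y'],c['cx'],c['cy'],c['k1'],np.round(c['R'],3).tolist(),np.round(c['t'],3).tolist())
E
```

```text
pics
{'t': 0.0, 'qpos': [-86.383, 6.0, 5.528, 89.604, 0.002, 77.528], 'joint_velocities': [-0.02, 0.052, -0.089, -0.035, 0.047, -0.102], 'tau': [-0.001, -55.693, 50.365, 0.017, -0.0, 0.0], 'position': [0.166, -0.576, 0.231], 'eef_rot': [[0.961, 0.277, -0.0], [0.277, -0.961, 0.001], [0.0, -0.001, -1.0]], 'ft_force': [0.451, 0.391, 0.527], 'torque': [-0.023, 0.042, 0.045], 'finger_force': 0.0, 'opening': 0.085}
scene 43.77486065492322 319.96717726299937 242.65023562109036 -0.20309861319827516 [[0.619, -0.785, -0.023], [-0.438, -0.32, -0.84], [0.652, 0.53, -0.542]] [-0.297, 0.27, 0.839]
top 53.80656871406975 315.7036841097878 244.37051970265065 0.03427140881115772 [[-0.013, -1.0, -0.01], [-0.995, 0.014, -0.1], [0.1, 0.008, -0.995]] [0.03, 0.512, 0.875]
wrist 61.3634797238761 315.3009222494441 240.65719904012946 -0.04207818563323686 [[0.277, -0.961, -0.002], [-0.92, -0.266, 0.287], [-0.276, -0.078, -0.958]] [-0.6, -0.037, 0.38]
```

View pics/top0.png

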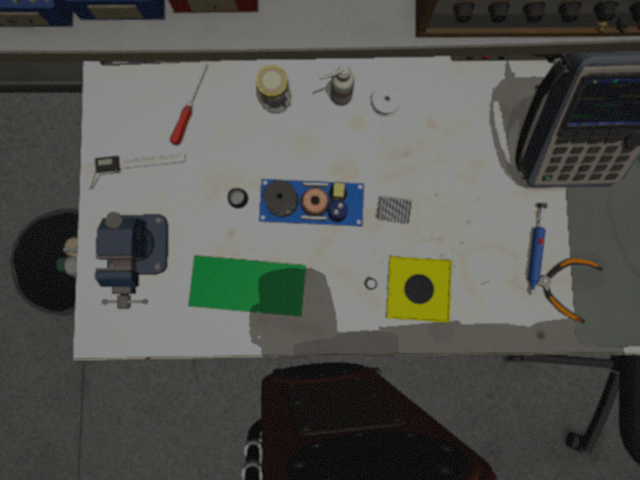

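View pics/scene0.png

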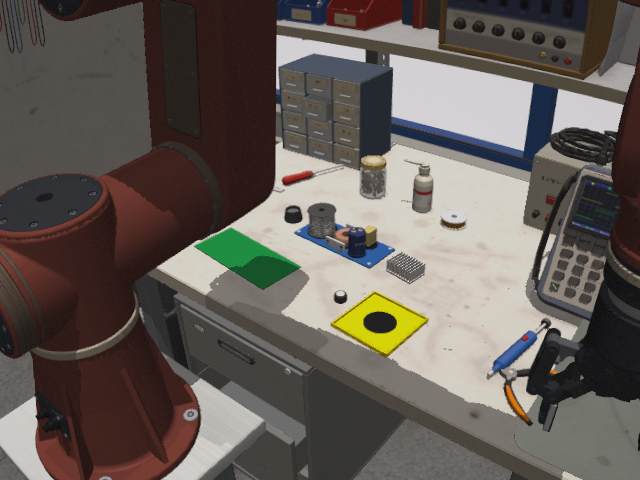

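```bash
cat > h.py <<'E'
import numpy as np,cv2
def K(c):
    f=240/np.tan(np.radians(c['fov_y']/2));return np.array([[f,0,c['cx']],[0,f,c['cy']],[0,0,1]])
D=lambda c:np.array([c['k1'],0,0,0.])
def ray(c,uv):
    p=cv2.undistortPoints(np.float64(uv).reshape(-1,1,2),K(c),D(c)).reshape(-1,2)
    return np.c_[p,np.ones(len(p))]
def plane(c,uv,z):
    d=ray(c,uv)@c['R'];o=-c['R'].T@c['t'];return o+d*((z-o[2])/d[:,2])[:,None]
def cloud(c):
    v,u=np.mgrid[:480,:640];r=ray(c,np.c_[u.ravel(),v.ravel()])*c['depth'].reshape(-1,1)
    P=((r-c['t'])@c['R']).reshape(480,640,3);P[c['depth']==0]=np.nan;return P
def proj(c,X):
    return cv2.projectPoints(np.float64(X).reshape(-1,1,3),cv2.Rodrigues(np.float64(c['R']))[0],np.float64(c['t']),K(c),D(c))[0].reshape(-1,2)
def rect(c,mask,z):
    n,l,s,_=cv2.connectedComponentsWithStats(mask.astype(np.uint8));k=1+s[1:,4].argmax()
    v,u=np.nonzero(l==k);P=plane(c,np.c_[u,v],z)[:,:2]
    return cv2.minAreaRect(np.float32(P*1000))
def circ(P,r):
    "fit circle centre, given boundary-complete top-face points (mm)"
    return cv2.minEnclosingCircle(np.float32(P))
E
python3 - <<'E'
from h import *;import pickle
c=pickle.load(open('top.pkl','rb'));h=cv2.cvtColor(c['image'],cv2.COLOR_RGB2HSV)
H,S,V=h[...,0].astype(int),h[...,1].astype(int),h[...,2].astype(int);P=cloud(c)
print('bench z',np.nanmedian(P[100:130,220:250,2]))
print('mat',rect(c,(H>50)&(H<75)&(S>120),.003),np.nanmedian(P[275:290,210:230,2]))
print('tray',rect(c,(H>22)&(H<35)&(S>150)&(np.arange(480)[:,None]>240),.006))
print('rack',rect(c,(H>100)&(H<120)&(S>130)&(np.arange(480)[:,None]>150)&(np.arange(480)[:,None]<250),.004))
m=np.zeros((480,640),bool);m[260:320,390:450]=1;m&=(V<60);print('spot',rect(c,m,.003))
for n,(u0,v0,u1,v1),zl in [('reel',(255,170,300,225),.045),('tor',(300,185,331,217),.012),('cap',(325,195,352,225),.04),('rel',(328,178,350,202),.032),('loupe',(225,180,250,210),.02),('hs',(370,190,415,225),.02),('knob',(360,270,380,295),.012)]:
    Q=P[v0:v1,u0:u1].reshape(-1,3);Q=Q[Q[:,2]>zl]
    print(n,len(Q),np.round(np.nanmedian(Q[:,2])*1000),np.round(np.nanmax(Q[:,2])*1000),[np.round(a,1) for a in cv2.minEnclosingCircle(np.float32(Q[:,:2]*1000))],np.round(cv2.minAreaRect(np.float32(Q[:,:2]*1000))[2]))
E
```

```text
bench z 7.47043736851938e-05
mat ((436.9171142578125, 157.55865478515625), (215.5697479248047, 96.63086700439453), 84.06072998046875) 0.0026449526554731327
tray ((425.3802185058594, -173.57839965820312), (118.58876037597656, 118.73898315429688), 85.19190979003906)
rack ((597.9503784179688, 31.26525115966797), (199.73045349121094, 82.03176879882812), 86.66265106201172)
spot ((426.0644226074219, -173.79342651367188), (52.06129455566406, 51.80864334106445), 89.29194641113281)
reel 812 56.0 60.0 [array([601.3,  89.6]), np.float64(30.8)] 26.0
tor 614 21.0 58.0 [array([597.2,  21.5]), np.float64(41.6)] 88.0
cap 307 55.0 66.0 [array([581.3, -19.1]), np.float64(23.9)] 89.0
rel 169 42.0 58.0 [array([608.2, -20.3]), np.float64(21.3)] 88.0
loupe 149 22.0 28.0 [array([607.5, 176. ]), np.float64(17.8)] 42.0
hs 302 25.0 30.0 [array([ 579.1, -129.8]), np.float64(35.8)] 81.0
knob 105 16.0 20.0 [array([436.6, -80.5]), np.float64(11.0)] 13.0
```

View pics/wrist0.png

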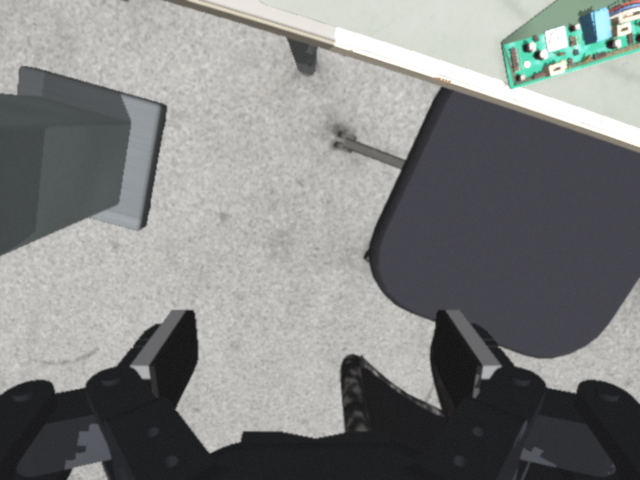

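```bash
R5='' 
python3 -m inch '[{"wz":-0.124},{"wz":-0.124},{"wz":-0.124},{"wz":-0.124},{"wz":-0.124}]'
python3 -m inch '[{"wz":-0.124},{"wz":-0.124},{"wz":-0.124},{"wz":-0.124},{"wz":-0.122}]'
python3 -m inch '[{"x":33,"y":20},{"x":33,"y":20},{"x":33,"y":20},{"x":33,"y":20},{"x":33,"y":20}]'
python3 -m inch '[{"x":33,"y":20},{"x":33,"y":20},{"x":33,"y":20},{"x":33,"y":20},{"x":33,"y":20}]'
python3 -m inch '[{"x":33,"y":20},{"x":33,"y":20},{"x":33,"y":20},{"x":33,"y":20},{"x":33,"y":20}]'
python3 -m inch '[{"x":33,"y":20},{"x":33,"y":20},{"x":33,"y":20},{"x":33,"y":20},{"x":31,"y":18}]'
python3 -m inch '[{},{},{}]'
```

```text
invalid input
invalid input
invalid input
invalid input
invalid input
invalid input
invalid input
```

```bash
python3 -m inch '[{"wx":0,"wy":0,"wz":-0.12,"x":0,"y":0,"z":0,"claw":100}]'; python3 -m inch '[{"wz":-0.12,"claw":100}]'
```

```text
t: 0.23
position: [0.1663, -0.5763, 0.2309]
eef_rot: [[0.921, 0.388, -0.0], [0.388, -0.921, 0.001], [0.0, -0.001, -1.0]]
ft_force: [0.3, 0.5, 0.6]
opening: 0.0856
finger_force: 0.0invalid input
```

```bash
python3 -m inch '[{"wx":0,"wy":0,"wz":-0.124,"x":0,"y":0,"z":0,"claw":100},{"wx":0,"wy":0,"wz":-0.124,"x":0,"y":0,"z":0,"claw":100},{"wx":0,"wy":0,"wz":-0.124,"x":0,"y":0,"z":0,"claw":100},{"wx":0,"wy":0,"wz":-0.124,"x":0,"y":0,"z":0,"claw":100},{"wx":0,"wy":0,"wz":-0.124,"x":0,"y":0,"z":0,"claw":100}]' >/dev/null
python3 -m inch '[{"wx":0,"wy":0,"wz":-0.124,"x":0,"y":0,"z":0,"claw":100},{"wx":0,"wy":0,"wz":-0.124,"x":0,"y":0,"z":0,"claw":100},{"wx":0,"wy":0,"wz":-0.124,"x":0,"y":0,"z":0,"claw":100},{"wx":0,"wy":0,"wz":-0.124,"x":0,"y":0,"z":0,"claw":100},{"wx":0,"wy":0,"wz":0,"x":33,"y":20,"z":0,"claw":100}]'
python3 -m inch '[{"wx":0,"wy":0,"wz":0,"x":33,"y":20,"z":0,"claw":100},{"wx":0,"wy":0,"wz":0,"x":33,"y":20,"z":0,"claw":100},{"wx":0,"wy":0,"wz":0,"x":33,"y":20,"z":0,"claw":100},{"wx":0,"wy":0,"wz":0,"x":33,"y":20,"z":0,"claw":100},{"wx":0,"wy":0,"wz":0,"x":33,"y":20,"z":0,"claw":100}]'
python3 -m inch '[{"wx":0,"wy":0,"wz":0,"x":33,"y":20,"z":0,"claw":100},{"wx":0,"wy":0,"wz":0,"x":33,"y":20,"z":0,"claw":100},{"wx":0,"wy":0,"wz":0,"x":33,"y":20,"z":0,"claw":100},{"wx":0,"wy":0,"wz":0,"x":33,"y":20,"z":0,"claw":100},{"wx":0,"wy":0,"wz":0,"x":33,"y":20,"z":0,"claw":100}]'
```

```text
t: 1.07
position: [0.1853, -0.5473, 0.2291]
eef_rot: [[0.048, 0.999, -0.001], [0.999, -0.048, 0.001], [0.001, -0.001, -1.0]]
ft_force: [0.9, -0.3, 0.0]
opening: 0.0856
finger_force: 0.0
t: 1.48
position: [0.2974, -0.3836, 0.231]
eef_rot: [[0.054, 0.999, -0.0], [0.999, -0.054, 0.0], [0.0, -0.0, -1.0]]
ft_force: [0.7, 0.3, -0.5]
opening: 0.0856
finger_force: 0.0
t: 1.9
position: [0.4062, -0.2242, 0.2313]
eef_rot: [[0.054, 0.999, 0.0], [0.999, -0.054, -0.0], [-0.0, 0.0, -1.0]]
ft_force: [0.6, -1.2, -0.3]
opening: 0.0852
finger_force: 0.0
```

```bash
python3 -m inch '[{"wx":0,"wy":0,"wz":0,"x":33,"y":20,"z":0,"claw":100},{"wx":0,"wy":0,"wz":0,"x":33,"y":20,"z":0,"claw":100},{"wx":0,"wy":0,"wz":0,"x":33,"y":20,"z":0,"claw":100},{"wx":0,"wy":0,"wz":0,"x":33,"y":20,"z":0,"claw":100},{"wx":0,"wy":0,"wz":0,"x":33,"y":20,"z":0,"claw":100}]' >/dev/null
python3 -m inch '[{"wx":0,"wy":0,"wz":0,"x":33,"y":20,"z":0,"claw":100},{"wx":0,"wy":0,"wz":0,"x":33,"y":20,"z":0,"claw":100},{"wx":0,"wy":0,"wz":0,"x":33,"y":20,"z":0,"claw":100},{"wx":0,"wy":0,"wz":0,"x":0,"y":0,"z":0,"claw":100},{"wx":0,"wy":0,"wz":0,"x":0,"y":0,"z":0,"claw":100}]'
python3 - <<'E'
from cell import env
from h import *;import pickle
c=env.read_camera('wrist');pickle.dump(c,open('w1.pkl','wb'));cv2.imwrite('pics/w1.png',c['image'][:,:,::-1])
E
```

```text
t: 2.73
position: [0.5797, 0.0308, 0.2302]
eef_rot: [[0.051, 0.999, -0.002], [0.999, -0.051, 0.0], [0.0, -0.002, -1.0]]
ft_force: [0.2, -0.5, -0.1]
opening: 0.0856
finger_force: 0.0
```

View pics/w1.png

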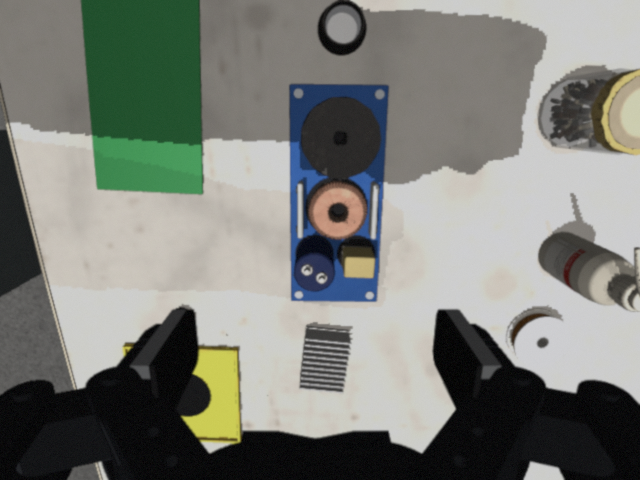

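Run:
```python
from h import *;import pickle
c=pickle.load(open('w1.pkl','rb'));h=cv2.cvtColor(c['image'],cv2.COLOR_RGB2HSV)
H,S,V=h[...,0].astype(int),h[...,1].astype(int),h[...,2].astype(int);P=cloud(c)
v,u=np.mgrid[:480,:640]
B=(H>100)&(H<125)&(S>130)&(V>60)&(u>280)&(u<400)&(v<310)
r=rect(c,B,.004);print('rack',r)
print('cornerholes',np.round(plane(c,[(298,94),(380,95),(370,296),(298,295)],.004)*1000,1).tolist())
print('green',rect(c,(H>50)&(H<75)&(S>120),.003))
def top(n,box,lo,hi):
    u0,v0,u1,v1=box;Q=P[v0:v1,u0:u1].reshape(-1,3)*1000;Q=Q[(Q[:,2]>lo)&(Q[:,2]<hi)]
    r=cv2.minAreaRect(np.float32(Q[:,:2]));print(n,len(Q),'z',np.round(np.median(Q[:,2]),1),'mean',np.round(Q.mean(0)[:2],1),'rect',np.round(r[0],1),np.round(r[1],1),round(r[2],1))
top('reel',(295,85,390,182),52,60);top('tor',(300,172,372,245),17,26)
top('cap',(290,230,338,295),48,70);top('rel',(338,235,380,282),37,46)
top('loupe',(310,0,370,60),20,30);top('hs',(290,315,360,395),18,30)
# colour masks on known planes
m=(H<20)&(S>60)&(V>120)&(u>300)&(u<372)&(v>172)&(v<245);print('tor colour',rect(c,m,.022))
m=(H>18)&(H<32)&(S>60)&(V>150)&(u>335)&(u<382)&(v>235)&(v<282);print('relay top colour',rect(c,m,.042))
m=(V<75)&(S<90)&(u>290)&(u<392)&(v>90)&(v<180);print('reel colour',rect(c,m,.056))
```

```text
rack ((598.8600463867188, 30.842254638671875), (200.75929260253906, 83.66468811035156), 86.52989196777344)
cornerholes [[569.7, 125.5, 4.0], [640.4, 121.2, 4.0], [629.3, -67.1, 4.0], [558.0, -62.4, 4.0]]
green ((434.93902587890625, 129.051025390625), (160.7003631591797, 98.0867919921875), 84.14741516113281)
reel 4987 z 55.5 mean [602.3  89.3] rect [602.4  88.5] [60.2 60.5] 29.1
tor 2609 z 21.2 mean [597.4  23.9] rect [597.7  21.4] [57. 64.] 87.1
cap 1336 z 54.9 mean [576.5 -17.9] rect [576.7 -19.4] [34.3 35. ] 43.6
rel 672 z 41.4 mean [615.5 -21. ] rect [615.8 -22. ] [20.1 26.8] 84.8
loupe 731 z 23.6 mean [609.  175.5] rect [608.7 175.2] [33.4 33.3] 30.3
hs 2399 z 23.2 mean [ 580.8 -130.1] rect [ 580.8 -131.2] [60.2 45.2] 80.7
tor colour ((599.58984375, 23.810592651367188), (46.82061004638672, 45.622230529785156), 53.78227233886719)
relay top colour ((615.3755493164062, -22.096256256103516), (17.619709014892578, 24.707021713256836), 87.1261978149414)
reel colour ((602.0573120117188, 88.73870849609375), (59.477813720703125, 59.64399337768555), 27.003435134887695)
```

```bash
python3 -m inch '[{"wx":0,"wy":0,"wz":0,"x":20,"y":7,"z":0,"claw":100},{"wx":0,"wy":0,"wz":0,"x":20,"y":7,"z":0,"claw":100},{"wx":0,"wy":0,"wz":0,"x":19,"y":6,"z":20,"claw":100},{"wx":0,"wy":0,"wz":0,"x":0,"y":0,"z":35,"claw":100},{"wx":0,"wy":0,"wz":0,"x":0,"y":0,"z":35,"claw":100}]' >/dev/null
python3 -m inch '[{"wx":0,"wy":0,"wz":0,"x":0,"y":0,"z":35,"claw":100},{"wx":0,"wy":0,"wz":0,"x":0,"y":0,"z":30,"claw":100},{"wx":0,"wy":0,"wz":0,"x":0,"y":0,"z":30,"claw":100},{"wx":0,"wy":0,"wz":0,"x":0,"y":0,"z":15,"claw":100},{"wx":0,"wy":0,"wz":0,"x":0,"y":0,"z":0,"claw":100}]'
```

```text
t: 3.62
position: [0.5993, 0.0855, 0.0271]
eef_rot: [[0.056, 0.998, -0.007], [0.998, -0.056, 0.0], [-0.0, -0.007, -1.0]]
ft_force: [-0.5, 0.7, -0.3]
opening: 0.0852
finger_force: 0.0
```

```bash
python3 -m inch '[{"wx":0,"wy":0,"wz":0,"x":3,"y":3,"z":6,"claw":100},{"wx":0,"wy":0,"wz":0,"x":0,"y":0,"z":6,"claw":100},{"wx":0,"wy":0,"wz":0,"x":0,"y":0,"z":0,"claw":100}]'
python3 -m inch '[{"wx":0,"wy":0,"wz":0,"x":0,"y":0,"z":0,"claw":0},{"wx":0,"wy":0,"wz":0,"x":0,"y":0,"z":0,"claw":0},{"wx":0,"wy":0,"wz":0,"x":0,"y":0,"z":0,"claw":0},{"wx":0,"wy":0,"wz":0,"x":0,"y":0,"z":0,"claw":0},{"wx":0,"wy":0,"wz":0,"x":0,"y":0,"z":0,"claw":0}]' 40
```

```text
t: 3.87
position: [0.6065, 0.0893, 0.0197]
eef_rot: [[0.054, 0.999, 0.001], [0.999, -0.054, -0.0], [-0.0, 0.001, -1.0]]
ft_force: [-0.4, 0.7, 0.1]
opening: 0.0854
finger_force: 0.0
t: 4.28
position: [0.6061, 0.0897, 0.0204]
eef_rot: [[0.054, 0.999, 0.001], [0.999, -0.054, -0.0], [-0.0, 0.001, -1.0]]
ft_force: [-3.2, 0.4, 5.0]
opening: 0.0606
finger_force: 44.1
```

```bash
python3 -m inch '[{"wx":0,"wy":0,"wz":0,"x":0,"y":0,"z":-20,"claw":0},{"wx":0,"wy":0,"wz":0,"x":0,"y":0,"z":-35,"claw":0},{"wx":0,"wy":0,"wz":0,"x":0,"y":0,"z":-35,"claw":0},{"wx":0,"wy":0,"wz":0,"x":0,"y":0,"z":-15,"claw":0},{"wx":0,"wy":0,"wz":0,"x":10,"y":-12,"z":0,"claw":0}]'
python3 -m inch '[{"wx":0,"wy":0,"wz":0,"x":23,"y":-29,"z":0,"claw":0},{"wx":0,"wy":0,"wz":0,"x":23,"y":-29,"z":0,"claw":0},{"wx":0,"wy":0,"wz":0,"x":23,"y":-29,"z":0,"claw":0},{"wx":0,"wy":0,"wz":0,"x":23,"y":-29,"z":0,"claw":0},{"wx":0,"wy":0,"wz":0,"x":23,"y":-29,"z":0,"claw":0}]'
python3 -m inch '[{"wx":0,"wy":0,"wz":0,"x":11,"y":-12,"z":0,"claw":0},{"wx":0,"wy":0,"wz":0,"x":0,"y":0,"z":30,"claw":0},{"wx":0,"wy":0,"wz":0,"x":0,"y":0,"z":30,"claw":0},{"wx":0,"wy":0,"wz":0,"x":0,"y":0,"z":20,"claw":0},{"wx":0,"wy":0,"wz":0,"x":0,"y":0,"z":0,"claw":0}]'
python3 -m inch '[{"wx":0,"wy":0,"wz":0,"x":0,"y":0,"z":0,"claw":0}]'
```

```text
t: 4.7
position: [0.5983, 0.0988, 0.1294]
eef_rot: [[0.056, 0.998, 0.008], [0.998, -0.056, -0.001], [-0.001, 0.009, -1.0]]
ft_force: [1.4, 1.0, -4.8]
opening: 0.06
finger_force: 47.5
t: 5.12
position: [0.4541, 0.2238, 0.1238]
eef_rot: [[0.054, 0.999, -0.0], [0.999, -0.054, -0.0], [-0.0, -0.0, -1.0]]
ft_force: [0.1, 0.3, -4.9]
opening: 0.06
finger_force: 47.4
t: 5.53
position: [0.4407, 0.234, 0.0394]
eef_rot: [[0.053, 0.999, -0.007], [0.999, -0.053, -0.002], [-0.002, -0.007, -1.0]]
ft_force: [-1.2, -0.6, -6.5]
opening: 0.0602
finger_force: 47.5
t: 5.62
position: [0.4433, 0.2344, 0.0435]
eef_rot: [[0.054, 0.999, -0.003], [0.999, -0.054, -0.001], [-0.001, -0.003, -1.0]]
ft_force: [1.5, -0.1, -3.4]
opening: 0.06
finger_force: 47.5
```

```bash
python3 -m inch '[{"wx":0,"wy":0,"wz":0,"x":0,"y":0,"z":8,"claw":0},{"wx":0,"wy":0,"wz":0,"x":0,"y":0,"z":8,"claw":0},{"wx":0,"wy":0,"wz":0,"x":0,"y":0,"z":5,"claw":0},{"wx":0,"wy":0,"wz":0,"x":0,"y":0,"z":1,"claw":0},{"wx":0,"wy":0,"wz":0,"x":0,"y":0,"z":0,"claw":0}]'
python3 -m inch '[{"wx":0,"wy":0,"wz":0,"x":0,"y":0,"z":0,"claw":0},{"wx":0,"wy":0,"wz":0,"x":0,"y":0,"z":0,"claw":0}]'
```

```text
t: 6.03
position: [0.4443, 0.2345, 0.022]
eef_rot: [[0.054, 0.999, -0.0], [0.999, -0.054, -0.0], [-0.0, -0.0, -1.0]]
ft_force: [-0.3, -0.0, -5.0]
opening: 0.0606
finger_force: 47.5
t: 6.2
position: [0.4448, 0.2347, 0.0227]
eef_rot: [[0.054, 0.999, 0.001], [0.999, -0.054, 0.0], [0.0, 0.001, -1.0]]
ft_force: [0.4, -0.2, -5.3]
opening: 0.0603
finger_force: 47.5
```

```bash
python3 -m inch '[{"wx":0,"wy":0,"wz":0,"x":0,"y":0,"z":3,"claw":0},{"wx":0,"wy":0,"wz":0,"x":0,"y":0,"z":0.5,"claw":0},{"wx":0,"wy":0,"wz":0,"x":0,"y":0,"z":0,"claw":0},{"wx":0,"wy":0,"wz":0,"x":0,"y":0,"z":0,"claw":0}]'
python3 -m inch '[{"wx":0,"wy":0,"wz":0,"x":0,"y":0,"z":0,"claw":100},{"wx":0,"wy":0,"wz":0,"x":0,"y":0,"z":0,"claw":100},{"wx":0,"wy":0,"wz":0,"x":0,"y":0,"z":0,"claw":100},{"wx":0,"wy":0,"wz":0,"x":0,"y":0,"z":0,"claw":100}]'
python3 -m inch '[{"wx":0,"wy":0,"wz":0,"x":0,"y":0,"z":-15,"claw":100},{"wx":0,"wy":0,"wz":0,"x":0,"y":0,"z":-35,"claw":100},{"wx":0,"wy":0,"wz":0,"x":0,"y":0,"z":-40,"claw":100},{"wx":0,"wy":0,"wz":0,"x":0,"y":0,"z":-40,"claw":100},{"wx":0,"wy":0,"wz":0,"x":-31,"y":21,"z":-10,"claw":100}]'
python3 -m inch '[{"wx":0,"wy":0,"wz":0,"x":-31,"y":21,"z":0,"claw":100},{"wx":0,"wy":0,"wz":0,"x":-31,"y":21,"z":0,"claw":100},{"wx":0,"wy":0,"wz":0,"x":-31,"y":21,"z":0,"claw":100},{"wx":0,"wy":0,"wz":0,"x":-31,"y":21,"z":0,"claw":100},{"wx":0,"wy":0,"wz":0,"x":-31,"y":21,"z":0,"claw":100}]' >/dev/null
python3 -m inch '[{"wx":0,"wy":0,"wz":0,"x":-31,"y":21,"z":0,"claw":100},{"wx":0,"wy":0,"wz":0,"x":-31,"y":21,"z":0,"claw":100},{"wx":0,"wy":0,"wz":-0.12,"x":0,"y":0,"z":0,"claw":100},{"wx":0,"wy":0,"wz":-0.12,"x":0,"y":0,"z":0,"claw":100},{"wx":0,"wy":0,"wz":-0.12,"x":0,"y":0,"z":0,"claw":100}]'>/dev/null
python3 -m inch '[{"wx":0,"wy":0,"wz":-0.12,"x":0,"y":0,"z":0,"claw":100},{"wx":0,"wy":0,"wz":-0.12,"x":0,"y":0,"z":0,"claw":100},{"wx":0,"wy":0,"wz":-0.12,"x":0,"y":0,"z":0,"claw":100},{"wx":0,"wy":0,"wz":-0.12,"x":0,"y":0,"z":0,"claw":100},{"wx":0,"wy":0,"wz":-0.12,"x":0,"y":0,"z":0,"claw":100}]'>/dev/null
python3 -m inch '[{"wx":0,"wy":0,"wz":-0.12,"x":0,"y":0,"z":0,"claw":100},{"wx":0,"wy":0,"wz":-0.12,"x":0,"y":0,"z":0,"claw":100},{"wx":0,"wy":0,"wz":-0.12,"x":0,"y":0,"z":0,"claw":60},{"wx":0,"wy":0,"wz":-0.12,"x":0,"y":0,"z":0,"claw":60},{"wx":0,"wy":0,"wz":-0.125,"x":0,"y":0,"z":0,"claw":60}]'
python3 -m inch '[{"wx":0,"wy":0,"wz":0,"x":0,"y":0,"z":0,"claw":60},{"wx":0,"wy":0,"wz":0,"x":0,"y":0,"z":0,"claw":60}]'
cat >> h.py <<'E'
def top(P,n,box,lo,hi):
    u0,v0,u1,v1=box;Q=P[v0:v1,u0:u1].reshape(-1,3)*1000;Q=Q[(Q[:,2]>lo)&(Q[:,2]<hi)]
    r=cv2.minAreaRect(np.float32(Q[:,:2]));print(n,len(Q),'z',np.round(np.median(Q[:,2]),1),'mean',np.round(Q.mean(0)[:2],1),'rect',np.round(r[0],1),np.round(r[1],1),round(r[2],1))
def snap(cam,name):
    from cell import env;import pickle
    c=env.read_camera(cam);pickle.dump(c,open(name+'.pkl','wb'));cv2.imwrite(f'pics/{name}.png',c['image'][:,:,::-1]);return c
E
python3 -c "
from h import *;snap('wrist','w2')"
```

```text
t: 6.53
position: [0.4451, 0.2348, 0.0195]
eef_rot: [[0.054, 0.999, 0.001], [0.999, -0.054, 0.0], [0.0, 0.001, -1.0]]
ft_force: [-0.2, 0.9, 3.4]
opening: 0.0604
finger_force: 48.3
t: 6.87
position: [0.4445, 0.2346, 0.0188]
eef_rot: [[0.054, 0.999, 0.0], [0.999, -0.054, -0.0], [-0.0, 0.0, -1.0]]
ft_force: [-0.4, -0.1, 1.0]
opening: 0.0855
finger_force: 0.0
t: 7.28
position: [0.4643, 0.2063, 0.1656]
eef_rot: [[0.049, 0.999, 0.007], [0.999, -0.049, 0.003], [0.003, 0.007, -1.0]]
ft_force: [0.8, 0.8, 1.1]
opening: 0.0852
finger_force: 0.0
t: 8.95
position: [0.5988, -0.0221, 0.1586]
eef_rot: [[-0.999, 0.054, -0.0], [0.054, 0.999, -0.0], [0.0, -0.0, -1.0]]
ft_force: [0.5, 0.2, 0.8]
opening: 0.0523
finger_force: 0.0
t: 9.12
position: [0.5988, -0.0221, 0.1587]
eef_rot: [[-0.998, 0.064, -0.0], [0.064, 0.998, -0.0], [0.0, -0.0, -1.0]]
ft_force: [-1.0, 0.3, 0.1]
opening: 0.0508
finger_force: 0.0
```

View pics/w2.png

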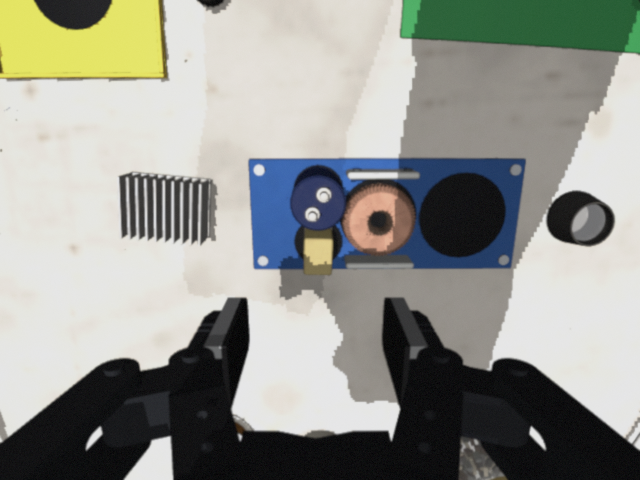

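Run:
```python
from h import *;import pickle
c=pickle.load(open('w2.pkl','rb'));h=cv2.cvtColor(c['image'],cv2.COLOR_RGB2HSV)
H,S,V=h[...,0].astype(int),h[...,1].astype(int),h[...,2].astype(int);P=cloud(c);v,u=np.mgrid[:480,:640]
print('holes',np.round(plane(c,[(259,170),(516,170),(503,260),(263,261)],.004)*1000,1).tolist())
print('disc',rect(c,(V<50)&(u>415)&(u<510)&(v>165)&(v<262),.004))
top(P,'tor',(335,172,420,260),18,24)
top(P,'cap',(285,160,350,235),48,70);top(P,'rel',(295,220,340,282),37,46)
```

```text
holes [[558.9, -61.4, 4.0], [570.4, 127.3, 4.0], [640.4, 122.3, 4.0], [629.1, -65.5, 4.0]]
disc ((602.3353881835938, 88.0601577758789), (64.27215576171875, 64.86351776123047), 46.03411865234375)
tor 3856 z 21.4 mean [594.7  23.4] rect [593.9  20.5] [58.  61.9] 87.1
cap 2492 z 55.0 mean [575.2 -19.8] rect [576. -20.] [34.4 34.9] 87.4
rel 1087 z 41.6 mean [614.4 -22.1] rect [615.3 -21.9] [19.1 26.9] 86.1
```

```bash
python3 -m inch '[{"wx":0,"wy":0,"wz":0,"x":-8,"y":0.5,"z":15,"claw":50},{"wx":0,"wy":0,"wz":0,"x":-8.5,"y":0.5,"z":35,"claw":50},{"wx":0,"wy":0,"wz":0,"x":0,"y":0,"z":35,"claw":50},{"wx":0,"wy":0,"wz":0,"x":0,"y":0,"z":25,"claw":50},{"wx":0,"wy":0,"wz":0,"x":0,"y":0,"z":10,"claw":50}]'
python3 -m inch '[{"wx":0,"wy":0,"wz":0,"x":0,"y":0,"z":0,"claw":50},{"wx":0,"wy":0,"wz":0,"x":0,"y":0,"z":0,"claw":50},{"wx":0,"wy":0,"wz":0,"x":0,"y":0,"z":0,"claw":50}]'
```

```text
t: 9.58
position: [0.6128, -0.0214, 0.0342]
eef_rot: [[-0.998, 0.063, -0.006], [0.063, 0.998, 0.001], [0.006, 0.001, -1.0]]
ft_force: [-1.4, -0.5, -0.4]
opening: 0.0427
finger_force: 0.0
t: 9.83
position: [0.6168, -0.0224, 0.0412]
eef_rot: [[-0.998, 0.061, 0.003], [0.061, 0.998, -0.001], [-0.003, -0.001, -1.0]]
ft_force: [0.4, 0.3, -0.1]
opening: 0.0429
finger_force: 0.0
```

```bash
python3 -m inch '[{"wx":0,"wy":0,"wz":0,"x":1,"y":0,"z":7,"claw":50},{"wx":0,"wy":0,"wz":0,"x":0,"y":0,"z":6,"claw":50},{"wx":0,"wy":0,"wz":0,"x":0,"y":0,"z":4,"claw":50},{"wx":0,"wy":0,"wz":0,"x":0,"y":0,"z":0,"claw":50},{"wx":0,"wy":0,"wz":0,"x":0,"y":0,"z":0,"claw":50}]'
python3 -m inch '[{"wx":0,"wy":0,"wz":0,"x":0,"y":0,"z":0,"claw":0},{"wx":0,"wy":0,"wz":0,"x":0,"y":0,"z":0,"claw":0},{"wx":0,"wy":0,"wz":0,"x":0,"y":0,"z":0,"claw":0},{"wx":0,"wy":0,"wz":0,"x":0,"y":0,"z":0,"claw":0},{"wx":0,"wy":0,"wz":0,"x":0,"y":0,"z":0,"claw":0}]' 30
```

```text
t: 10.25
position: [0.6141, -0.0219, 0.0214]
eef_rot: [[-0.998, 0.06, -0.001], [0.06, 0.998, 0.0], [0.001, 0.0, -1.0]]
ft_force: [-0.0, 0.6, -0.9]
opening: 0.0426
finger_force: 0.0
t: 10.67
position: [0.6146, -0.0221, 0.0221]
eef_rot: [[-0.998, 0.06, 0.001], [0.06, 0.998, -0.0], [-0.001, -0.0, -1.0]]
ft_force: [-0.0, -0.1, 2.5]
opening: 0.0193
finger_force: 32.0
```

```bash
python3 -m inch '[{"wx":0,"wy":0,"wz":0,"x":0,"y":0,"z":-15,"claw":0},{"wx":0,"wy":0,"wz":0,"x":0,"y":0,"z":-35,"claw":0},{"wx":0,"wy":0,"wz":0,"x":0,"y":0,"z":-35,"claw":0},{"wx":0,"wy":0,"wz":0,"x":0,"y":0,"z":-15,"claw":0},{"wx":0,"wy":0,"wz":0,"x":15,"y":7,"z":0,"claw":0}]'
python3 -m inch '[{"wx":0,"wy":0,"wz":0,"x":32,"y":16,"z":0,"claw":0},{"wx":0,"wy":0,"wz":0,"x":32,"y":16,"z":0,"claw":0},{"wx":0,"wy":0,"wz":0,"x":32,"y":16,"z":0,"claw":0},{"wx":0,"wy":0,"wz":0,"x":32,"y":16,"z":0,"claw":0},{"wx":0,"wy":0,"wz":0,"x":32,"y":16,"z":0,"claw":0}]'
python3 -m inch '[{"wx":0,"wy":0,"wz":0,"x":16,"y":9,"z":0,"claw":0},{"wx":0,"wy":0,"wz":0,"x":0,"y":0,"z":20,"claw":0},{"wx":0,"wy":0,"wz":0,"x":0,"y":0,"z":35,"claw":0},{"wx":0,"wy":0,"wz":0,"x":0,"y":0,"z":25,"claw":0},{"wx":0,"wy":0,"wz":0,"x":0,"y":0,"z":10,"claw":0}]'
python3 -m inch '[{"wx":0,"wy":0,"wz":0,"x":0,"y":0,"z":0,"claw":0},{"wx":0,"wy":0,"wz":0,"x":0,"y":0,"z":0,"claw":0},{"wx":0,"wy":0,"wz":0,"x":0,"y":0,"z":0,"claw":0}]'
```

```text
t: 11.08
position: [0.6036, -0.0158, 0.1269]
eef_rot: [[-0.998, 0.061, 0.008], [0.061, 0.998, -0.002], [-0.008, -0.002, -1.0]]
ft_force: [0.8, 0.1, 0.0]
opening: 0.0192
finger_force: 31.8
t: 11.5
position: [0.4433, 0.0759, 0.1214]
eef_rot: [[-0.998, 0.06, -0.0], [0.06, 0.998, -0.0], [0.0, -0.0, -1.0]]
ft_force: [-0.1, 1.7, -0.4]
opening: 0.0191
finger_force: 31.8
t: 11.92
position: [0.4271, 0.0856, 0.0284]
eef_rot: [[-0.998, 0.06, -0.004], [0.06, 0.998, 0.0], [0.004, 0.0, -1.0]]
ft_force: [-0.7, 1.3, -1.1]
opening: 0.0193
finger_force: 31.8
t: 12.17
position: [0.4306, 0.085, 0.0335]
eef_rot: [[-0.998, 0.06, 0.002], [0.06, 0.998, -0.0], [-0.002, -0.0, -1.0]]
ft_force: [-0.4, 0.3, -1.4]
opening: 0.0193
finger_force: 31.8
```

```bash
python3 -m inch '[{"wx":0,"wy":0,"wz":0,"x":0,"y":0,"z":7,"claw":0},{"wx":0,"wy":0,"wz":0,"x":0,"y":0,"z":5,"claw":0},{"wx":0,"wy":0,"wz":0,"x":0,"y":0,"z":0.5,"claw":0},{"wx":0,"wy":0,"wz":0,"x":0,"y":0,"z":0,"claw":0},{"wx":0,"wy":0,"wz":0,"x":0,"y":0,"z":0,"claw":0}]'
python3 -m inch '[{"wx":0,"wy":0,"wz":0,"x":0,"y":0,"z":0,"claw":50},{"wx":0,"wy":0,"wz":0,"x":0,"y":0,"z":0,"claw":50},{"wx":0,"wy":0,"wz":0,"x":0,"y":0,"z":0,"claw":50}]'
python3 -m inch '[{"wx":0,"wy":0,"wz":0,"x":0,"y":0,"z":-15,"claw":50},{"wx":0,"wy":0,"wz":0,"x":0,"y":0,"z":-35,"claw":50},{"wx":0,"wy":0,"wz":0,"x":0,"y":0,"z":-35,"claw":50},{"wx":0,"wy":0,"wz":0,"x":0,"y":0,"z":-35,"claw":70},{"wx":0,"wy":0,"wz":0,"x":-20,"y":-12.5,"z":0,"claw":70}]'>/dev/null
python3 -m inch '[{"wx":0,"wy":0,"wz":0,"x":-30,"y":-19,"z":0,"claw":70},{"wx":0,"wy":0,"wz":0,"x":-30,"y":-19,"z":0,"claw":70},{"wx":0,"wy":0,"wz":0,"x":-30,"y":-19,"z":0,"claw":70},{"wx":0,"wy":0,"wz":0,"x":-30,"y":-19,"z":0,"claw":70},{"wx":0,"wy":0,"wz":0,"x":-12,"y":-8,"z":0,"claw":70}]' 
python3 -m inch '[{"wx":0,"wy":0,"wz":0,"x":0,"y":0,"z":0,"claw":70},{"wx":0,"wy":0,"wz":0,"x":0,"y":0,"z":0,"claw":70},{"wx":0,"wy":0,"wz":0,"x":0,"y":0,"z":0,"claw":70}]'
```

```text
t: 12.58
position: [0.4308, 0.0851, 0.0205]
eef_rot: [[-0.998, 0.06, 0.003], [0.06, 0.998, -0.0], [-0.003, -0.0, -1.0]]
ft_force: [0.4, 0.5, 6.8]
opening: 0.0192
finger_force: 33.3
t: 12.83
position: [0.4294, 0.0852, 0.0192]
eef_rot: [[-0.998, 0.06, -0.0], [0.06, 0.998, -0.0], [0.0, -0.0, -1.0]]
ft_force: [0.4, -0.3, 0.2]
opening: 0.0429
finger_force: 0.0
t: 13.67
position: [0.5779, -0.0229, 0.1384]
eef_rot: [[-0.998, 0.062, 0.0], [0.062, 0.998, -0.001], [-0.0, -0.001, -1.0]]
ft_force: [-0.3, -0.1, -0.5]
opening: 0.0595
finger_force: 0.0
t: 13.92
position: [0.5747, -0.0196, 0.1389]
eef_rot: [[-0.998, 0.06, -0.001], [0.06, 0.998, 0.0], [0.001, 0.0, -1.0]]
ft_force: [-0.4, 0.4, 0.3]
opening: 0.0595
finger_force: 0.0
```

```bash
python3 -m inch '[{"wx":0,"wy":0,"wz":0,"x":-1,"y":0,"z":15,"claw":60},{"wx":0,"wy":0,"wz":0,"x":0,"y":0,"z":35,"claw":60},{"wx":0,"wy":0,"wz":0,"x":0,"y":0,"z":30,"claw":60},{"wx":0,"wy":0,"wz":0,"x":0,"y":0,"z":15,"claw":60},{"wx":0,"wy":0,"wz":0,"x":0,"y":0,"z":8,"claw":60}]' >/dev/null
python3 -m inch '[{"wx":0,"wy":0,"wz":0,"x":0,"y":0,"z":6,"claw":60},{"wx":0,"wy":0,"wz":0,"x":0,"y":0,"z":4,"claw":60},{"wx":0,"wy":0,"wz":0,"x":0,"y":0,"z":0,"claw":60},{"wx":0,"wy":0,"wz":0,"x":0,"y":0,"z":0,"claw":60},{"wx":0,"wy":0,"wz":0,"x":0,"y":0,"z":0,"claw":60}]'
python3 -m inch '[{"wx":0,"wy":0,"wz":0,"x":0,"y":0,"z":0,"claw":0},{"wx":0,"wy":0,"wz":0,"x":0,"y":0,"z":0,"claw":0},{"wx":0,"wy":0,"wz":0,"x":0,"y":0,"z":0,"claw":0},{"wx":0,"wy":0,"wz":0,"x":0,"y":0,"z":0,"claw":0},{"wx":0,"wy":0,"wz":0,"x":0,"y":0,"z":0,"claw":0}]' 30
```

```text
t: 14.75
position: [0.5772, -0.0204, 0.0275]
eef_rot: [[-0.998, 0.06, 0.002], [0.06, 0.998, -0.001], [-0.002, -0.0, -1.0]]
ft_force: [0.4, 0.4, 0.5]
opening: 0.0512
finger_force: 0.0
t: 15.17
position: [0.5771, -0.0204, 0.0273]
eef_rot: [[-0.998, 0.06, 0.001], [0.06, 0.998, -0.0], [-0.001, -0.0, -1.0]]
ft_force: [-1.4, 0.4, 5.2]
opening: 0.0338
finger_force: 29.7
```

```bash
python3 -m inch '[{"wx":0,"wy":0,"wz":0,"x":0,"y":0,"z":-15,"claw":0},{"wx":0,"wy":0,"wz":0,"x":0,"y":0,"z":-35,"claw":0},{"wx":0,"wy":0,"wz":0,"x":0,"y":0,"z":-30,"claw":0},{"wx":0,"wy":0,"wz":0,"x":0,"y":0,"z":-10,"claw":0},{"wx":0,"wy":0,"wz":0,"x":15,"y":16,"z":0,"claw":0}]'
python3 -m inch '[{"wx":0,"wy":0,"wz":0,"x":24,"y":26,"z":0,"claw":0},{"wx":0,"wy":0,"wz":0,"x":24,"y":26,"z":0,"claw":0},{"wx":0,"wy":0,"wz":0,"x":24,"y":26,"z":0,"claw":0},{"wx":0,"wy":0,"wz":0,"x":24,"y":26,"z":0,"claw":0},{"wx":0,"wy":0,"wz":0,"x":24,"y":26,"z":0,"claw":0}]'
python3 -m inch '[{"wx":0,"wy":0,"wz":0,"x":16,"y":16,"z":0,"claw":0},{"wx":0,"wy":0,"wz":0,"x":0,"y":0,"z":20,"claw":0},{"wx":0,"wy":0,"wz":0,"x":0,"y":0,"z":30,"claw":0},{"wx":0,"wy":0,"wz":0,"x":0,"y":0,"z":20,"claw":0},{"wx":0,"wy":0,"wz":0,"x":0,"y":0,"z":10,"claw":0}]'
python3 -m inch '[{"wx":0,"wy":0,"wz":0,"x":0,"y":0,"z":0,"claw":0},{"wx":0,"wy":0,"wz":0,"x":0,"y":0,"z":0,"claw":0},{"wx":0,"wy":0,"wz":0,"x":0,"y":0,"z":0,"claw":0}]'
```

```text
t: 15.58
position: [0.5659, -0.0059, 0.12]
eef_rot: [[-0.998, 0.062, 0.007], [0.062, 0.998, -0.003], [-0.007, -0.002, -1.0]]
ft_force: [0.5, 0.2, -0.9]
opening: 0.0342
finger_force: 30.2
t: 16.0
position: [0.449, 0.1345, 0.1157]
eef_rot: [[-0.998, 0.06, -0.0], [0.06, 0.998, -0.0], [0.0, -0.0, -1.0]]
ft_force: [0.4, 1.0, 0.2]
opening: 0.0339
finger_force: 30.2
t: 16.42
position: [0.4334, 0.1506, 0.0332]
eef_rot: [[-0.998, 0.059, -0.004], [0.059, 0.998, -0.0], [0.004, -0.001, -1.0]]
ft_force: [-0.6, -0.7, -1.3]
opening: 0.034
finger_force: 30.2
t: 16.67
position: [0.4363, 0.1504, 0.0376]
eef_rot: [[-0.998, 0.06, 0.002], [0.06, 0.998, -0.0], [-0.002, 0.0, -1.0]]
ft_force: [-0.0, 1.0, -0.6]
opening: 0.0347
finger_force: 30.2
```

```bash
python3 -m inch '[{"wx":0,"wy":0,"wz":0,"x":0,"y":0,"z":7,"claw":0},{"wx":0,"wy":0,"wz":0,"x":0,"y":0,"z":4,"claw":0},{"wx":0,"wy":0,"wz":0,"x":0,"y":0,"z":0.5,"claw":0},{"wx":0,"wy":0,"wz":0,"x":0,"y":0,"z":0,"claw":0},{"wx":0,"wy":0,"wz":0,"x":0,"y":0,"z":0,"claw":0}]'
python3 -m inch '[{"wx":0,"wy":0,"wz":0,"x":0,"y":0,"z":0,"claw":62},{"wx":0,"wy":0,"wz":0,"x":0,"y":0,"z":0,"claw":62},{"wx":0,"wy":0,"wz":0,"x":0,"y":0,"z":0,"claw":62}]'
python3 -m inch '[{"wx":0,"wy":0,"wz":0,"x":0,"y":0,"z":-15,"claw":62},{"wx":0,"wy":0,"wz":0,"x":0,"y":0,"z":-35,"claw":62},{"wx":0,"wy":0,"wz":0,"x":0,"y":0,"z":-40,"claw":62},{"wx":0,"wy":0,"wz":0,"x":0,"y":0,"z":-40,"claw":90},{"wx":0,"wy":0,"wz":0,"x":-28,"y":-19,"z":0,"claw":90}]'>/dev/null
python3 -m inch '[{"wx":0,"wy":0,"wz":0,"x":-28,"y":-19.5,"z":0,"claw":90},{"wx":0,"wy":0,"wz":0,"x":-28,"y":-19.5,"z":0,"claw":90},{"wx":0,"wy":0,"wz":0,"x":-28,"y":-19.5,"z":0,"claw":90},{"wx":0,"wy":0,"wz":0,"x":-28,"y":-19.5,"z":0,"claw":90},{"wx":0,"wy":0,"wz":0,"x":-28,"y":-19,"z":0,"claw":90}]' >/dev/null
python3 -m inch '[{"wx":0,"wy":0,"wz":0,"x":0,"y":0,"z":0,"claw":90},{"wx":0,"wy":0,"wz":0,"x":0,"y":0,"z":0,"claw":90},{"wx":0,"wy":0,"wz":0,"x":0,"y":0,"z":0,"claw":90}]'
python3 -c "
from h import *;snap('wrist','w3');snap('top','t3')"
```

```text
t: 17.08
position: [0.4364, 0.1506, 0.0258]
eef_rot: [[-0.998, 0.06, 0.002], [0.06, 0.998, 0.0], [-0.002, 0.0, -1.0]]
ft_force: [-0.5, 0.1, 5.2]
opening: 0.0343
finger_force: 31.2
t: 17.33
position: [0.4353, 0.1504, 0.0247]
eef_rot: [[-0.998, 0.06, -0.0], [0.06, 0.998, -0.0], [0.0, -0.0, -1.0]]
ft_force: [0.1, 0.4, 0.0]
opening: 0.0531
finger_force: 0.0
t: 18.42
position: [0.5956, 0.0249, 0.1543]
eef_rot: [[-0.998, 0.06, -0.001], [0.06, 0.998, 0.0], [0.001, 0.0, -1.0]]
ft_force: [0.0, 1.0, 0.4]
opening: 0.0766
finger_force: 0.0
```

View pics/w3.png

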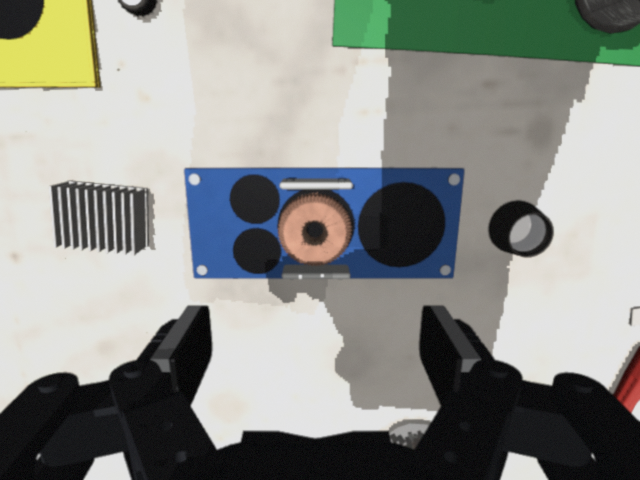

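View pics/t3.png

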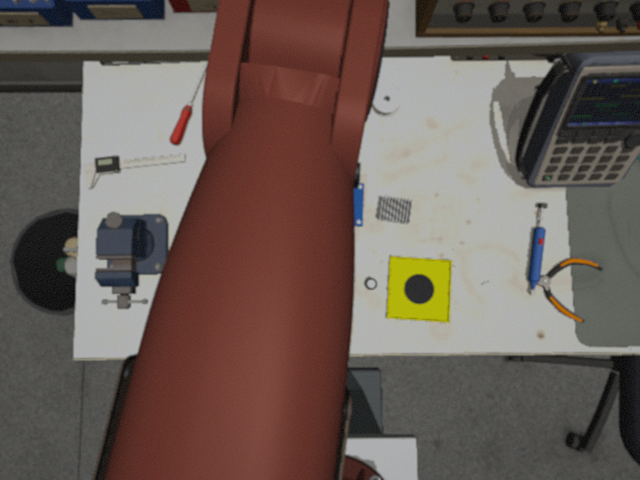

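Run:
```python
from h import *;import pickle
c=pickle.load(open('w3.pkl','rb'));h=cv2.cvtColor(c['image'],cv2.COLOR_RGB2HSV)
H,S,V=h[...,0].astype(int),h[...,1].astype(int),h[...,2].astype(int);P=cloud(c);v,u=np.mgrid[:480,:640]
bx=lambda a,b,d,e:(u>a)&(u<d)&(v>b)&(v<e)
for n,b in (('reel',(355,175,450,272)),('cap',(226,168,281,226)),('rel',(228,225,276,275))):print(n,rect(c,(V<50)&bx(*b),.004))
print('tor colour',rect(c,(H<20)&(S>60)&(V>110)&bx(270,185,362,275),.021))
m=(H<20)&(S>60)&(V>110)&bx(270,185,362,275)&(P[...,2]>.0195)&(P[...,2]<.023);Q=P[m]*1000
print(cv2.fitEllipse(np.float32(cv2.convexHull(np.float32(Q[:,:2])))))
```

```text
reel ((602.7778930664062, 88.56085205078125), (64.15630340576172, 64.09339904785156), 86.71692657470703)
cap ((576.2935791015625, -19.379854202270508), (34.681095123291016, 34.19746017456055), 86.44815826416016)
rel ((615.7882080078125, -23.382217407226562), (31.331172943115234, 34.561187744140625), 84.93716430664062)
tor colour ((597.4158325195312, 22.86528778076172), (50.0745735168457, 48.1801872253418), 86.55378723144531)
((598.725830078125, 23.343189239501953), (48.537567138671875, 48.70722579956055), 69.80362701416016)
```

```bash
python3 -m inch '[{"wx":0,"wy":0,"wz":0,"x":-3,"y":-0.5,"z":20,"claw":90},{"wx":0,"wy":0,"wz":0,"x":0,"y":0,"z":35,"claw":90},{"wx":0,"wy":0,"wz":0,"x":0,"y":0,"z":35,"claw":90},{"wx":0,"wy":0,"wz":0,"x":0,"y":0,"z":20,"claw":90},{"wx":0,"wy":0,"wz":0,"x":0,"y":0,"z":10,"claw":90}]' >/dev/null
python3 -m inch '[{"wx":0,"wy":0,"wz":0,"x":0,"y":0,"z":5,"claw":90},{"wx":0,"wy":0,"wz":0,"x":0,"y":0,"z":0,"claw":90},{"wx":0,"wy":0,"wz":0,"x":0,"y":0,"z":0,"claw":90},{"wx":0,"wy":0,"wz":0,"x":0,"y":0,"z":0,"claw":90}]'
```

```text
t: 19.27
position: [0.6004, 0.0239, 0.0319]
eef_rot: [[-0.998, 0.06, 0.003], [0.06, 0.998, -0.001], [-0.003, -0.0, -1.0]]
ft_force: [0.3, -0.4, -0.1]
opening: 0.0772
finger_force: 0.0
```

```bash
python3 -m inch '[{"wx":0,"wy":0,"wz":0,"x":1,"y":0,"z":10,"claw":90},{"wx":0,"wy":0,"wz":0,"x":0,"y":0,"z":8,"claw":90},{"wx":0,"wy":0,"wz":0,"x":0,"y":0,"z":5,"claw":90},{"wx":0,"wy":0,"wz":0,"x":0,"y":0,"z":0,"claw":90},{"wx":0,"wy":0,"wz":0,"x":0,"y":0,"z":0,"claw":90}]'
python3 -m inch '[{"wx":0,"wy":0,"wz":0,"x":0,"y":0,"z":0,"claw":0},{"wx":0,"wy":0,"wz":0,"x":0,"y":0,"z":0,"claw":0},{"wx":0,"wy":0,"wz":0,"x":0,"y":0,"z":0,"claw":0},{"wx":0,"wy":0,"wz":0,"x":0,"y":0,"z":0,"claw":0},{"wx":0,"wy":0,"wz":0,"x":0,"y":0,"z":0,"claw":0}]' 40
```

```text
t: 19.68
position: [0.5975, 0.0241, 0.006]
eef_rot: [[-0.998, 0.06, -0.001], [0.06, 0.998, 0.0], [0.001, 0.0, -1.0]]
ft_force: [0.2, -0.4, 0.2]
opening: 0.077
finger_force: 0.0
t: 20.1
position: [0.5987, 0.0238, 0.0076]
eef_rot: [[-0.998, 0.06, 0.001], [0.06, 0.998, -0.001], [-0.001, -0.001, -1.0]]
ft_force: [-1.3, -1.0, 6.5]
opening: 0.0491
finger_force: 41.4
```

```bash
python3 -m inch '[{"wx":0,"wy":0,"wz":0,"x":0,"y":0,"z":-15,"claw":0},{"wx":0,"wy":0,"wz":0,"x":0,"y":0,"z":-35,"claw":0},{"wx":0,"wy":0,"wz":0,"x":0,"y":0,"z":-35,"claw":0},{"wx":0,"wy":0,"wz":0,"x":0,"y":0,"z":-15,"claw":0},{"wx":0,"wy":0,"wz":0,"x":10,"y":-13,"z":0,"claw":0}]'
python3 -m inch '[{"wx":0,"wy":0,"wz":0,"x":23,"y":-30,"z":0,"claw":0},{"wx":0,"wy":0,"wz":0,"x":23,"y":-30,"z":0,"claw":0},{"wx":0,"wy":0,"wz":0,"x":23,"y":-30,"z":0,"claw":0},{"wx":0,"wy":0,"wz":0,"x":23,"y":-30,"z":0,"claw":0},{"wx":0,"wy":0,"wz":0,"x":23,"y":-30,"z":0,"claw":0}]' >/dev/null
python3 -m inch '[{"wx":0,"wy":0,"wz":0,"x":23,"y":-30,"z":0,"claw":0},{"wx":0,"wy":0,"wz":0,"x":13,"y":-15,"z":0,"claw":0},{"wx":0,"wy":0,"wz":0,"x":0,"y":0,"z":0,"claw":0},{"wx":0,"wy":0,"wz":0,"x":0,"y":0,"z":0,"claw":0},{"wx":0,"wy":0,"wz":0,"x":0,"y":0,"z":0,"claw":0}]'
python3 -c "
from h import *;snap('wrist','w4')"
```

```text
t: 20.52
position: [0.5908, 0.0124, 0.1118]
eef_rot: [[-0.998, 0.058, 0.008], [0.058, 0.998, -0.001], [-0.008, -0.0, -1.0]]
ft_force: [1.0, 0.0, -1.1]
opening: 0.0494
finger_force: 41.1
t: 21.35
position: [0.4252, -0.1737, 0.1067]
eef_rot: [[-0.998, 0.06, 0.0], [0.06, 0.998, 0.0], [-0.0, 0.0, -1.0]]
ft_force: [-0.1, 0.3, -1.5]
opening: 0.0495
finger_force: 41.1
```

View pics/w4.png

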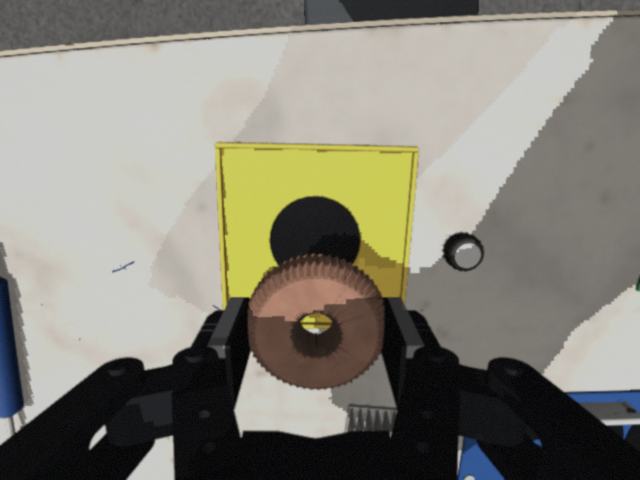

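Run:
```python
from h import *;import pickle
from scipy.optimize import least_squares as ls
c=pickle.load(open('w4.pkl','rb'));V=c['image'].max(2).astype(int)
m=np.zeros((480,640),np.uint8);m[185:252,255:375]=(V[185:252,255:375]<60)
k=max(cv2.findContours(m,0,1)[0],key=len).reshape(-1,2);k=k[k[:,1]<245]
Q=plane(c,k,.003)[:,:2]*1000
r=ls(lambda p:np.hypot(*(Q-p[:2]).T)-p[2],[426,-174,29],loss='soft_l1');print(len(Q),r.x,np.abs(r.fun).max())
```

```text
133 [ 426.31667742 -174.81273631   27.94658947] 0.4290060529535751
```

```bash
python3 -m inch '[{"wx":0,"wy":0,"wz":0,"x":-1,"y":-0.7,"z":20,"claw":0},{"wx":0,"wy":0,"wz":0,"x":0,"y":0,"z":30,"claw":0},{"wx":0,"wy":0,"wz":0,"x":0,"y":0,"z":22,"claw":0},{"wx":0,"wy":0,"wz":0,"x":0,"y":0,"z":8,"claw":0},{"wx":0,"wy":0,"wz":0,"x":0,"y":0,"z":0,"claw":0}]' >/dev/null
python3 -m inch '[{"wx":0,"wy":0,"wz":0,"x":0,"y":0,"z":0,"claw":0},{"wx":0,"wy":0,"wz":0,"x":0,"y":0,"z":0,"claw":0},{"wx":0,"wy":0,"wz":0,"x":0,"y":0,"z":0,"claw":0}]'
```

```text
t: 22.07
position: [0.427, -0.1753, 0.0284]
eef_rot: [[-0.998, 0.059, 0.002], [0.059, 0.998, -0.002], [-0.002, -0.001, -1.0]]
ft_force: [0.3, 0.5, -1.0]
opening: 0.0495
finger_force: 41.1
```

```bash
python3 -m inch '[{"wx":0,"wy":0,"wz":0,"x":0.5,"y":0.5,"z":10,"claw":0},{"wx":0,"wy":0,"wz":0,"x":0,"y":0,"z":8,"claw":0},{"wx":0,"wy":0,"wz":0,"x":0,"y":0,"z":4,"claw":0},{"wx":0,"wy":0,"wz":0,"x":0,"y":0,"z":0,"claw":0},{"wx":0,"wy":0,"wz":0,"x":0,"y":0,"z":0,"claw":0}]'
python3 -m inch '[{"wx":0,"wy":0,"wz":0,"x":0,"y":0,"z":0,"claw":0},{"wx":0,"wy":0,"wz":0,"x":0,"y":0,"z":0,"claw":0}]'
```

```text
t: 22.48
position: [0.4258, -0.1744, 0.0062]
eef_rot: [[-0.998, 0.06, 0.001], [0.06, 0.998, -0.0], [-0.001, -0.0, -1.0]]
ft_force: [-7.5, 4.3, 21.2]
opening: 0.0493
finger_force: 45.7
t: 22.65
position: [0.4258, -0.1744, 0.0062]
eef_rot: [[-0.998, 0.06, 0.001], [0.06, 0.998, -0.0], [-0.001, -0.0, -1.0]]
ft_force: [-7.0, 4.9, 21.5]
opening: 0.0493
finger_force: 45.7
```

Touching down; release, lift and check.

```bash
python3 -m inch '[{"wx":0,"wy":0,"wz":0,"x":0,"y":0,"z":-0.5,"claw":0},{"wx":0,"wy":0,"wz":0,"x":0,"y":0,"z":0,"claw":80},{"wx":0,"wy":0,"wz":0,"x":0,"y":0,"z":0,"claw":80},{"wx":0,"wy":0,"wz":0,"x":0,"y":0,"z":0,"claw":80},{"wx":0,"wy":0,"wz":0,"x":0,"y":0,"z":0,"claw":80}]'
python3 -m inch '[{"wx":0,"wy":0,"wz":0,"x":0,"y":0,"z":-15,"claw":80},{"wx":0,"wy":0,"wz":0,"x":0,"y":0,"z":-35,"claw":80},{"wx":0,"wy":0,"wz":0,"x":0,"y":0,"z":-40,"claw":80},{"wx":0,"wy":0,"wz":0,"x":0,"y":0,"z":-30,"claw":80},{"wx":0,"wy":0,"wz":0,"x":1.5,"y":20,"z":0,"claw":50}]' >/dev/null
python3 -m inch '[{"wx":0,"wy":0,"wz":0,"x":1.5,"y":34,"z":0,"claw":50},{"wx":0,"wy":0,"wz":0,"x":1.5,"y":34,"z":0,"claw":50},{"wx":0,"wy":0,"wz":0,"x":1.5,"y":34,"z":0,"claw":50},{"wx":0,"wy":0,"wz":0,"x":1.5,"y":34,"z":0,"claw":50},{"wx":0,"wy":0,"wz":0,"x":1.5,"y":34,"z":0,"claw":50}]' >/dev/null
python3 -m inch '[{"wx":0,"wy":0,"wz":0,"x":1.5,"y":34,"z":0,"claw":50},{"wx":0,"wy":0,"wz":0,"x":1.5,"y":34,"z":0,"claw":50},{"wx":0,"wy":0,"wz":0,"x":0,"y":0,"z":0,"claw":50},{"wx":0,"wy":0,"wz":0,"x":0,"y":0,"z":0,"claw":50},{"wx":0,"wy":0,"wz":0,"x":0,"y":0,"z":0,"claw":50}]'
python3 -c "
from h import *;snap('wrist','w5');snap('top','t5')
"
```

```text
t: 23.07
position: [0.4252, -0.174, 0.0048]
eef_rot: [[-0.998, 0.06, -0.0], [0.06, 0.998, 0.0], [0.0, 0.0, -1.0]]
ft_force: [0.5, 0.9, 0.3]
opening: 0.068
finger_force: 0.0
t: 24.32
position: [0.4288, 0.084, 0.125]
eef_rot: [[-0.998, 0.059, -0.0], [0.059, 0.998, -0.0], [0.0, -0.0, -1.0]]
ft_force: [0.6, -0.8, -0.1]
opening: 0.0428
finger_force: 0.0
```

View pics/w5.png

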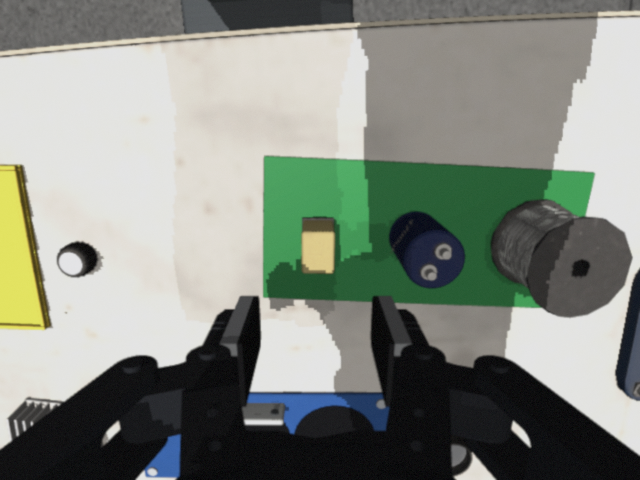

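View pics/t5.png

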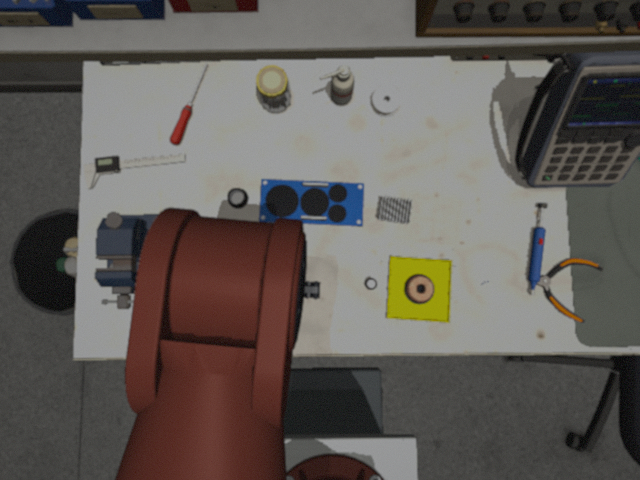

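Run:
```python
from h import *;import pickle
P=cloud(pickle.load(open('w5.pkl','rb')))
top(P,'rel',(290,210,345,280),36,46);top(P,'cap',(385,205,470,292),46,70);top(P,'reel',(490,195,630,322),51,60)
P=cloud(pickle.load(open('t5.pkl','rb')));top(P,'tor',(400,270,440,310),17,26)
```

```text
rel 1422 z 40.6 mean [430.6  84.7] rect [431.2  84.7] [19.3 26.4] 86.4
cap 3053 z 54.1 mean [433.6 148.6] rect [435.2 149.7] [35.2 34.5] 28.8
reel 7929 z 54.6 mean [444.7 232.7] rect [446.1 233. ] [61.8 60.5] 14.5
tor 502 z 20.6 mean [ 426.4 -172.6] rect [ 426.9 -173.2] [49.5 49.1] 89.4
```

```bash
python3 -m inch '[{"wx":0,"wy":0,"wz":0,"x":-1,"y":1,"z":20,"claw":50},{"wx":0,"wy":0,"wz":0,"x":0,"y":0,"z":30,"claw":50},{"wx":0,"wy":0,"wz":0,"x":0,"y":0,"z":25,"claw":50},{"wx":0,"wy":0,"wz":0,"x":0,"y":0,"z":12,"claw":50},{"wx":0,"wy":0,"wz":0,"x":0,"y":0,"z":6,"claw":50}]' >/dev/null
python3 -m inch '[{"wx":0,"wy":0,"wz":0,"x":0,"y":0,"z":0,"claw":50},{"wx":0,"wy":0,"wz":0,"x":0,"y":0,"z":0,"claw":50},{"wx":0,"wy":0,"wz":0,"x":0,"y":0,"z":0,"claw":50},{"wx":0,"wy":0,"wz":0,"x":0,"y":0,"z":0,"claw":50}]'
```

```text
t: 25.17
position: [0.431, 0.0848, 0.0337]
eef_rot: [[-0.998, 0.06, 0.002], [0.06, 0.998, -0.0], [-0.002, -0.0, -1.0]]
ft_force: [0.0, -1.0, 0.4]
opening: 0.0427
finger_force: 0.0
```

```bash
python3 -m inch '[{"wx":0,"wy":0,"wz":0,"x":0,"y":0,"z":7,"claw":50},{"wx":0,"wy":0,"wz":0,"x":0,"y":0,"z":5,"claw":50},{"wx":0,"wy":0,"wz":0,"x":0,"y":0,"z":0,"claw":50},{"wx":0,"wy":0,"wz":0,"x":0,"y":0,"z":0,"claw":50}]' >/dev/null
python3 -m inch '[{"wx":0,"wy":0,"wz":0,"x":0,"y":0,"z":0,"claw":0},{"wx":0,"wy":0,"wz":0,"x":0,"y":0,"z":0,"claw":0},{"wx":0,"wy":0,"wz":0,"x":0,"y":0,"z":0,"claw":0},{"wx":0,"wy":0,"wz":0,"x":0,"y":0,"z":0,"claw":0},{"wx":0,"wy":0,"wz":0,"x":0,"y":0,"z":0,"claw":0}]' 30
python3 -m inch '[{"wx":0,"wy":0,"wz":0,"x":0,"y":0,"z":-15,"claw":0},{"wx":0,"wy":0,"wz":0,"x":0,"y":0,"z":-35,"claw":0},{"wx":0,"wy":0,"wz":0,"x":0,"y":0,"z":-35,"claw":0},{"wx":0,"wy":0,"wz":0,"x":0,"y":0,"z":-15,"claw":0},{"wx":0,"wy":0,"wz":0,"x":-15,"y":-8,"z":0,"claw":0}]' >/dev/null
python3 -m inch '[{"wx":0,"wy":0,"wz":0,"x":-32,"y":-16,"z":0,"claw":0},{"wx":0,"wy":0,"wz":0,"x":-32,"y":-16,"z":0,"claw":0},{"wx":0,"wy":0,"wz":0,"x":-32,"y":-16,"z":0,"claw":0},{"wx":0,"wy":0,"wz":0,"x":-32,"y":-16,"z":0,"claw":0},{"wx":0,"wy":0,"wz":0,"x":-32,"y":-16,"z":0,"claw":0}]'
python3 -m inch '[{"wx":0,"wy":0,"wz":0,"x":-16,"y":-8,"z":0,"claw":0},{"wx":0,"wy":0,"wz":0,"x":0,"y":0,"z":0,"claw":0},{"wx":0,"wy":0,"wz":0,"x":0,"y":0,"z":0,"claw":0},{"wx":0,"wy":0,"wz":0,"x":0,"y":0,"z":0,"claw":0}]'
```

```text
t: 25.92
position: [0.4301, 0.085, 0.0204]
eef_rot: [[-0.998, 0.06, 0.0], [0.06, 0.998, -0.0], [-0.0, -0.0, -1.0]]
ft_force: [-0.9, 0.7, 1.2]
opening: 0.0193
finger_force: 31.2
t: 26.75
position: [0.6007, -0.0143, 0.1198]
eef_rot: [[-0.998, 0.06, -0.0], [0.06, 0.998, -0.0], [0.0, -0.0, -1.0]]
ft_force: [0.7, -0.1, 0.4]
opening: 0.0191
finger_force: 31.0
t: 27.08
position: [0.6141, -0.0218, 0.1199]
eef_rot: [[-0.998, 0.06, -0.001], [0.06, 0.998, 0.0], [0.001, 0.0, -1.0]]
ft_force: [-0.4, -0.2, -1.0]
opening: 0.0191
finger_force: 31.0
```

```bash
python3 -m inch '[{"wx":0,"wy":0,"wz":0,"x":0,"y":-0.4,"z":20,"claw":0},{"wx":0,"wy":0,"wz":0,"x":0,"y":0,"z":30,"claw":0},{"wx":0,"wy":0,"wz":0,"x":0,"y":0,"z":22,"claw":0},{"wx":0,"wy":0,"wz":0,"x":0,"y":0,"z":10,"claw":0},{"wx":0,"wy":0,"wz":0,"x":0,"y":0,"z":4,"claw":0}]' >/dev/null
python3 -m inch '[{"wx":0,"wy":0,"wz":0,"x":0,"y":0,"z":0,"claw":0},{"wx":0,"wy":0,"wz":0,"x":0,"y":0,"z":0,"claw":0},{"wx":0,"wy":0,"wz":0,"x":0,"y":0,"z":0,"claw":0},{"wx":0,"wy":0,"wz":0,"x":0,"y":0,"z":0,"claw":0}]'
```

```text
t: 27.83
position: [0.6158, -0.0229, 0.0359]
eef_rot: [[-0.998, 0.06, 0.002], [0.06, 0.998, -0.001], [-0.002, -0.001, -1.0]]
ft_force: [-0.1, 0.7, -1.2]
opening: 0.0194
finger_force: 31.0
```

```bash
python3 -m inch '[{"wx":0,"wy":0,"wz":0,"x":0.8,"y":0.4,"z":6,"claw":0},{"wx":0,"wy":0,"wz":0,"x":0,"y":0,"z":4,"claw":0},{"wx":0,"wy":0,"wz":0,"x":0,"y":0,"z":2,"claw":0},{"wx":0,"wy":0,"wz":0,"x":0,"y":0,"z":0,"claw":0},{"wx":0,"wy":0,"wz":0,"x":0,"y":0,"z":0,"claw":0}]' >/dev/null
python3 -m inch '[{"wx":0,"wy":0,"wz":0,"x":0,"y":0,"z":0,"claw":0},{"wx":0,"wy":0,"wz":0,"x":0,"y":0,"z":0,"claw":0}]'
```

```text
t: 28.42
position: [0.614, -0.0222, 0.0222]
eef_rot: [[-0.998, 0.06, -0.0], [0.06, 0.998, -0.0], [0.0, -0.0, -1.0]]
ft_force: [-0.2, 0.0, -0.8]
opening: 0.0192
finger_force: 31.0
```

```bash
python3 -m inch '[{"wx":0,"wy":0,"wz":0,"x":0,"y":0,"z":1.2,"claw":0},{"wx":0,"wy":0,"wz":0,"x":0,"y":0,"z":0,"claw":0},{"wx":0,"wy":0,"wz":0,"x":0,"y":0,"z":0,"claw":0}]'
python3 -m inch '[{"wx":0,"wy":0,"wz":0,"x":0,"y":0,"z":0,"claw":50},{"wx":0,"wy":0,"wz":0,"x":0,"y":0,"z":0,"claw":50},{"wx":0,"wy":0,"wz":0,"x":0,"y":0,"z":0,"claw":50}]' >/dev/null
python3 -m inch '[{"wx":0,"wy":0,"wz":0,"x":0,"y":0,"z":-15,"claw":50},{"wx":0,"wy":0,"wz":0,"x":0,"y":0,"z":-35,"claw":50},{"wx":0,"wy":0,"wz":0,"x":0,"y":0,"z":-40,"claw":50},{"wx":0,"wy":0,"wz":0,"x":0,"y":0,"z":-30,"claw":60},{"wx":0,"wy":0,"wz":0,"x":15,"y":12,"z":0,"claw":60}]' >/dev/null
python3 -m inch '[{"wx":0,"wy":0,"wz":0,"x":29,"y":25,"z":0,"claw":60},{"wx":0,"wy":0,"wz":0,"x":29,"y":25,"z":0,"claw":60},{"wx":0,"wy":0,"wz":0,"x":29,"y":25,"z":0,"claw":60},{"wx":0,"wy":0,"wz":0,"x":29,"y":25,"z":0,"claw":60},{"wx":0,"wy":0,"wz":0,"x":29,"y":25,"z":0,"claw":60}]' >/dev/null
python3 -m inch '[{"wx":0,"wy":0,"wz":0,"x":28,"y":25,"z":0,"claw":60},{"wx":0,"wy":0,"wz":0,"x":0,"y":0,"z":0,"claw":60},{"wx":0,"wy":0,"wz":0,"x":0,"y":0,"z":0,"claw":60},{"wx":0,"wy":0,"wz":0,"x":0,"y":0,"z":0,"claw":60}]'
```

```text
t: 28.67
position: [0.6143, -0.0223, 0.0215]
eef_rot: [[-0.998, 0.06, 0.001], [0.06, 0.998, -0.0], [-0.001, -0.0, -1.0]]
ft_force: [-1.7, -0.1, 4.1]
opening: 0.0196
finger_force: 31.5
t: 30.08
position: [0.4365, 0.1507, 0.1412]
eef_rot: [[-0.998, 0.059, 0.001], [0.059, 0.998, -0.0], [-0.001, -0.0, -1.0]]
ft_force: [0.9, -0.1, 0.7]
opening: 0.0514
finger_force: 0.0
```

```bash
python3 -m inch '[{"wx":0,"wy":0,"wz":0,"x":0,"y":0,"z":20,"claw":60},{"wx":0,"wy":0,"wz":0,"x":0,"y":0,"z":35,"claw":60},{"wx":0,"wy":0,"wz":0,"x":0,"y":0,"z":30,"claw":60},{"wx":0,"wy":0,"wz":0,"x":0,"y":0,"z":15,"claw":60},{"wx":0,"wy":0,"wz":0,"x":0,"y":0,"z":5,"claw":60}]' >/dev/null
python3 -m inch '[{"wx":0,"wy":0,"wz":0,"x":0,"y":0,"z":0,"claw":60},{"wx":0,"wy":0,"wz":0,"x":0,"y":0,"z":0,"claw":60},{"wx":0,"wy":0,"wz":0,"x":0,"y":0,"z":0,"claw":60},{"wx":0,"wy":0,"wz":0,"x":0,"y":0,"z":0,"claw":60}]'
```

```text
t: 30.83
position: [0.4374, 0.1506, 0.0376]
eef_rot: [[-0.998, 0.06, 0.002], [0.06, 0.998, 0.0], [-0.002, 0.0, -1.0]]
ft_force: [-0.8, 0.4, -0.5]
opening: 0.0512
finger_force: 0.0
```

```bash
python3 -m inch '[{"wx":0,"wy":0,"wz":0,"x":0.5,"y":0,"z":7,"claw":60},{"wx":0,"wy":0,"wz":0,"x":0,"y":0,"z":4.5,"claw":60},{"wx":0,"wy":0,"wz":0,"x":0,"y":0,"z":0,"claw":60},{"wx":0,"wy":0,"wz":0,"x":0,"y":0,"z":0,"claw":60},{"wx":0,"wy":0,"wz":0,"x":0,"y":0,"z":0,"claw":60}]' >/dev/null
python3 -m inch '[{"wx":0,"wy":0,"wz":0,"x":0,"y":0,"z":0,"claw":0},{"wx":0,"wy":0,"wz":0,"x":0,"y":0,"z":0,"claw":0},{"wx":0,"wy":0,"wz":0,"x":0,"y":0,"z":0,"claw":0},{"wx":0,"wy":0,"wz":0,"x":0,"y":0,"z":0,"claw":0},{"wx":0,"wy":0,"wz":0,"x":0,"y":0,"z":0,"claw":0}]' 30
python3 -m inch '[{"wx":0,"wy":0,"wz":0,"x":0,"y":0,"z":-15,"claw":0},{"wx":0,"wy":0,"wz":0,"x":0,"y":0,"z":-35,"claw":0},{"wx":0,"wy":0,"wz":0,"x":0,"y":0,"z":-35,"claw":0},{"wx":0,"wy":0,"wz":0,"x":0,"y":0,"z":-15,"claw":0},{"wx":0,"wy":0,"wz":0,"x":-15,"y":-16,"z":0,"claw":0}]' >/dev/null
python3 -m inch '[{"wx":0,"wy":0,"wz":0,"x":-24,"y":-26,"z":0,"claw":0},{"wx":0,"wy":0,"wz":0,"x":-24,"y":-26,"z":0,"claw":0},{"wx":0,"wy":0,"wz":0,"x":-24,"y":-26,"z":0,"claw":0},{"wx":0,"wy":0,"wz":0,"x":-24,"y":-26,"z":0,"claw":0},{"wx":0,"wy":0,"wz":0,"x":-24,"y":-26,"z":0,"claw":0}]' >/dev/null
python3 -m inch '[{"wx":0,"wy":0,"wz":0,"x":-16,"y":-16,"z":0,"claw":0},{"wx":0,"wy":0,"wz":0,"x":0,"y":0,"z":0,"claw":0},{"wx":0,"wy":0,"wz":0,"x":0,"y":0,"z":0,"claw":0},{"wx":0,"wy":0,"wz":0,"x":0,"y":0,"z":0,"claw":0}]'
```

```text
t: 31.67
position: [0.4359, 0.1508, 0.0249]
eef_rot: [[-0.998, 0.06, 0.001], [0.06, 0.998, -0.0], [-0.001, 0.0, -1.0]]
ft_force: [0.4, -0.6, 2.2]
opening: 0.0342
finger_force: 30.0
t: 32.83
position: [0.576, -0.0195, 0.1241]
eef_rot: [[-0.998, 0.06, -0.001], [0.06, 0.998, 0.0], [0.001, 0.0, -1.0]]
ft_force: [-0.4, -0.2, -0.9]
opening: 0.034
finger_force: 30.2
```

```bash
python3 -m inch '[{"wx":0,"wy":0,"wz":0,"x":0,"y":0,"z":20,"claw":0},{"wx":0,"wy":0,"wz":0,"x":0,"y":0,"z":30,"claw":0},{"wx":0,"wy":0,"wz":0,"x":0,"y":0,"z":20,"claw":0},{"wx":0,"wy":0,"wz":0,"x":0,"y":0,"z":10,"claw":0},{"wx":0,"wy":0,"wz":0,"x":0,"y":0,"z":3,"claw":0}]' >/dev/null
python3 -m inch '[{"wx":0,"wy":0,"wz":0,"x":0,"y":0,"z":0,"claw":0},{"wx":0,"wy":0,"wz":0,"x":0,"y":0,"z":0,"claw":0},{"wx":0,"wy":0,"wz":0,"x":0,"y":0,"z":0,"claw":0},{"wx":0,"wy":0,"wz":0,"x":0,"y":0,"z":0,"claw":0}]'
```

```text
t: 33.58
position: [0.5776, -0.0202, 0.0431]
eef_rot: [[-0.998, 0.06, 0.002], [0.06, 0.998, -0.001], [-0.002, -0.001, -1.0]]
ft_force: [-0.4, -0.6, -0.6]
opening: 0.0344
finger_force: 30.2
```

```bash
python3 -m inch '[{"wx":0,"wy":0,"wz":0,"x":0,"y":0.4,"z":7,"claw":0},{"wx":0,"wy":0,"wz":0,"x":0,"y":0,"z":5,"claw":0},{"wx":0,"wy":0,"wz":0,"x":0,"y":0,"z":3,"claw":0},{"wx":0,"wy":0,"wz":0,"x":0,"y":0,"z":0,"claw":0},{"wx":0,"wy":0,"wz":0,"x":0,"y":0,"z":0,"claw":0}]' >/dev/null
python3 -m inch '[{"wx":0,"wy":0,"wz":0,"x":0,"y":0,"z":0,"claw":0},{"wx":0,"wy":0,"wz":0,"x":0,"y":0,"z":0,"claw":0},{"wx":0,"wy":0,"wz":0,"x":0,"y":0,"z":0,"claw":0}]'
```

```text
t: 34.25
position: [0.5766, -0.0195, 0.0264]
eef_rot: [[-0.998, 0.06, -0.0], [0.06, 0.998, -0.0], [0.0, -0.0, -1.0]]
ft_force: [-0.4, -0.1, -0.2]
opening: 0.0343
finger_force: 30.2
```

```bash
python3 -m inch '[{"wx":0,"wy":0,"wz":0,"x":0,"y":0,"z":0.8,"claw":0},{"wx":0,"wy":0,"wz":0,"x":0,"y":0,"z":0,"claw":0},{"wx":0,"wy":0,"wz":0,"x":0,"y":0,"z":0,"claw":0}]'
python3 -m inch '[{"wx":0,"wy":0,"wz":0,"x":0,"y":0,"z":0,"claw":60},{"wx":0,"wy":0,"wz":0,"x":0,"y":0,"z":0,"claw":60},{"wx":0,"wy":0,"wz":0,"x":0,"y":0,"z":0,"claw":60}]' >/dev/null
python3 -m inch '[{"wx":0,"wy":0,"wz":0,"x":0,"y":0,"z":-15,"claw":60},{"wx":0,"wy":0,"wz":0,"x":0,"y":0,"z":-35,"claw":60},{"wx":0,"wy":0,"wz":0,"x":0,"y":0,"z":-40,"claw":60},{"wx":0,"wy":0,"wz":0,"x":0,"y":0,"z":-30,"claw":100},{"wx":0,"wy":0,"wz":0,"x":0,"y":0,"z":-10,"claw":100}]' >/dev/null
python3 -m inch '[{"wx":0,"wy":0,"wz":0,"x":0,"y":0,"z":0,"claw":100},{"wx":0,"wy":0,"wz":0,"x":0,"y":0,"z":0,"claw":100},{"wx":0,"wy":0,"wz":0,"x":0,"y":0,"z":0,"claw":100}]'
python3 -c "
from h import *;snap('wrist','w6')"
```

```text
t: 34.5
position: [0.5768, -0.0196, 0.0259]
eef_rot: [[-0.998, 0.06, 0.0], [0.06, 0.998, -0.0], [-0.0, -0.0, -1.0]]
ft_force: [-0.0, -0.4, 0.4]
opening: 0.0343
finger_force: 30.2
t: 35.42
position: [0.5758, -0.0193, 0.1538]
eef_rot: [[-0.998, 0.06, -0.002], [0.06, 0.998, 0.001], [0.002, 0.0, -1.0]]
ft_force: [-0.8, 0.2, -0.5]
opening: 0.0852
finger_force: 0.0
```

View pics/w6.png

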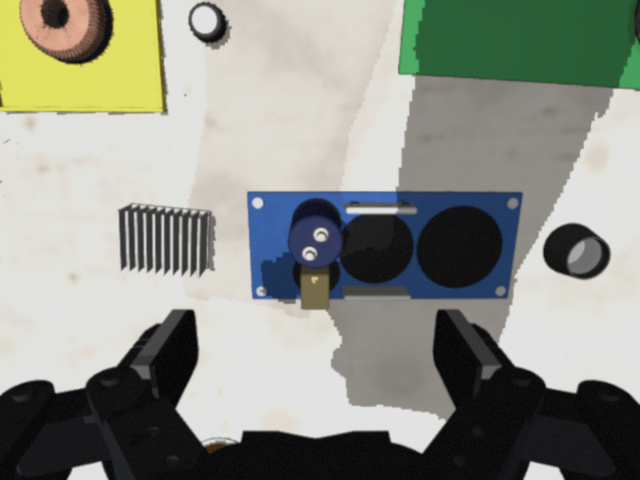

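```bash
python3 - <<'E'
from h import *;import pickle
c=pickle.load(open('w6.pkl','rb'));P=cloud(c)
top(P,'cap',(280,190,350,272),46,70);top(P,'rel',(295,258,335,315),36,46)
V=c['image'].max(2).astype(int);v,u=np.mgrid[:480,:640]
print('disc',rect(c,(V<50)&(u>413)&(u<510)&(v>198)&(v<296),.004))
E
python3 -m inch '[{"wx":0,"wy":0,"wz":0.12,"x":0,"y":0,"z":0,"claw":100},{"wx":0,"wy":0,"wz":0.12,"x":0,"y":0,"z":0,"claw":100},{"wx":0,"wy":0,"wz":0.12,"x":0,"y":0,"z":0,"claw":100},{"wx":0,"wy":0,"wz":0.12,"x":0,"y":0,"z":0,"claw":100},{"wx":0,"wy":0,"wz":0.12,"x":0,"y":0,"z":0,"claw":100}]' >/dev/null
python3 -m inch '[{"wx":0,"wy":0,"wz":0.12,"x":0,"y":0,"z":0,"claw":100},{"wx":0,"wy":0,"wz":0.12,"x":0,"y":0,"z":0,"claw":100},{"wx":0,"wy":0,"wz":0.12,"x":0,"y":0,"z":0,"claw":100},{"wx":0,"wy":0,"wz":0.12,"x":0,"y":0,"z":0,"claw":100},{"wx":0,"wy":0,"wz":0.12,"x":0,"y":0,"z":0,"claw":100}]' >/dev/null
python3 -m inch '[{"wx":0,"wy":0,"wz":0.12,"x":0,"y":0,"z":0,"claw":100},{"wx":0,"wy":0,"wz":0.12,"x":0,"y":0,"z":0,"claw":100},{"wx":0,"wy":0,"wz":0.123,"x":0,"y":0,"z":0,"claw":100},{"wx":0,"wy":0,"wz":0,"x":31,"y":-18,"z":0,"claw":100},{"wx":0,"wy":0,"wz":0,"x":31,"y":-18,"z":0,"claw":100}]' >/dev/null
python3 -m inch '[{"wx":0,"wy":0,"wz":0,"x":31,"y":-18,"z":0,"claw":100},{"wx":0,"wy":0,"wz":0,"x":31,"y":-18,"z":0,"claw":100},{"wx":0,"wy":0,"wz":0,"x":31,"y":-18,"z":0,"claw":100},{"wx":0,"wy":0,"wz":0,"x":31,"y":-18,"z":0,"claw":100},{"wx":0,"wy":0,"wz":0,"x":31,"y":-18,"z":0,"claw":100}]' >/dev/null
python3 -m inch '[{"wx":0,"wy":0,"wz":0,"x":30,"y":-18,"z":0,"claw":100},{"wx":0,"wy":0,"wz":0,"x":0,"y":0,"z":0,"claw":100},{"wx":0,"wy":0,"wz":0,"x":0,"y":0,"z":0,"claw":100},{"wx":0,"wy":0,"wz":0,"x":0,"y":0,"z":0,"claw":100}]'
```

```text
cap 2444 z 55.0 mean [575. -20.] rect [576.4 -20.2] [33.9 35.2] 87.7
rel 1072 z 41.5 mean [614.6 -22.7] rect [615.6 -22.6] [19.2 27.2] 86.2
disc ((602.5595092773438, 88.1316909790039), (64.78324890136719, 64.60499572753906), 4.0888895988464355)
t: 37.47
position: [0.4452, 0.2344, 0.1546]
eef_rot: [[0.051, 0.999, -0.002], [0.999, -0.051, -0.001], [-0.001, -0.002, -1.0]]
ft_force: [0.5, -0.7, -0.2]
opening: 0.0852
finger_force: 0.0
```

```bash
python3 -m inch '[{"wx":0,"wy":0,"wz":0,"x":0,"y":0,"z":20,"claw":100},{"wx":0,"wy":0,"wz":0,"x":0,"y":0,"z":35,"claw":100},{"wx":0,"wy":0,"wz":0,"x":0,"y":0,"z":35,"claw":100},{"wx":0,"wy":0,"wz":0,"x":0,"y":0,"z":20,"claw":100},{"wx":0,"wy":0,"wz":0,"x":0,"y":0,"z":8,"claw":100}]' >/dev/null
python3 -m inch '[{"wx":0,"wy":0,"wz":0,"x":0,"y":0,"z":0,"claw":100},{"wx":0,"wy":0,"wz":0,"x":0,"y":0,"z":0,"claw":100},{"wx":0,"wy":0,"wz":0,"x":0,"y":0,"z":0,"claw":100},{"wx":0,"wy":0,"wz":0,"x":0,"y":0,"z":0,"claw":100}]'
```

```text
t: 38.22
position: [0.4471, 0.2347, 0.0396]
eef_rot: [[0.052, 0.999, 0.003], [0.999, -0.052, 0.001], [0.001, 0.003, -1.0]]
ft_force: [0.0, 0.2, -0.3]
opening: 0.0854
finger_force: 0.0
```

```bash
python3 -m inch '[{"wx":0,"wy":0,"wz":0,"x":0,"y":-1,"z":10,"claw":100},{"wx":0,"wy":0,"wz":0,"x":0,"y":0,"z":7,"claw":100},{"wx":0,"wy":0,"wz":0,"x":0,"y":0,"z":3,"claw":100},{"wx":0,"wy":0,"wz":0,"x":0,"y":0,"z":0,"claw":100},{"wx":0,"wy":0,"wz":0,"x":0,"y":0,"z":0,"claw":100}]' >/dev/null
python3 -m inch '[{"wx":0,"wy":0,"wz":0,"x":0,"y":0,"z":0,"claw":0},{"wx":0,"wy":0,"wz":0,"x":0,"y":0,"z":0,"claw":0},{"wx":0,"wy":0,"wz":0,"x":0,"y":0,"z":0,"claw":0},{"wx":0,"wy":0,"wz":0,"x":0,"y":0,"z":0,"claw":0},{"wx":0,"wy":0,"wz":0,"x":0,"y":0,"z":0,"claw":0}]' 40
python3 -m inch '[{"wx":0,"wy":0,"wz":0,"x":0,"y":0,"z":-20,"claw":0},{"wx":0,"wy":0,"wz":0,"x":0,"y":0,"z":-35,"claw":0},{"wx":0,"wy":0,"wz":0,"x":0,"y":0,"z":-35,"claw":0},{"wx":0,"wy":0,"wz":0,"x":0,"y":0,"z":-15,"claw":0},{"wx":0,"wy":0,"wz":0,"x":-10,"y":12,"z":0,"claw":0}]'
python3 -m inch '[{"wx":0,"wy":0,"wz":0,"x":-23,"y":28,"z":0,"claw":0},{"wx":0,"wy":0,"wz":0,"x":-23,"y":28,"z":0,"claw":0},{"wx":0,"wy":0,"wz":0,"x":-23,"y":28,"z":0,"claw":0},{"wx":0,"wy":0,"wz":0,"x":-23,"y":28,"z":0,"claw":0},{"wx":0,"wy":0,"wz":0,"x":-23,"y":28,"z":0,"claw":0}]' >/dev/null
python3 -m inch '[{"wx":0,"wy":0,"wz":0,"x":-11,"y":12,"z":0,"claw":0},{"wx":0,"wy":0,"wz":0,"x":0,"y":0,"z":0,"claw":0},{"wx":0,"wy":0,"wz":0,"x":0,"y":0,"z":0,"claw":0},{"wx":0,"wy":0,"wz":0,"x":0,"y":0,"z":0,"claw":0}]'
```

```text
t: 39.05
position: [0.4451, 0.2347, 0.0183]
eef_rot: [[0.052, 0.999, 0.001], [0.999, -0.052, 0.0], [0.0, 0.001, -1.0]]
ft_force: [0.5, 0.2, 3.6]
opening: 0.0598
finger_force: 44.5
t: 39.47
position: [0.4567, 0.2256, 0.1266]
eef_rot: [[0.05, 0.999, 0.004], [0.999, -0.05, 0.002], [0.002, 0.004, -1.0]]
ft_force: [0.8, 0.3, -5.8]
opening: 0.06
finger_force: 47.5
t: 40.22
position: [0.6004, 0.0907, 0.1216]
eef_rot: [[0.052, 0.999, -0.002], [0.999, -0.052, 0.0], [0.0, -0.002, -1.0]]
ft_force: [-0.9, 0.3, -5.4]
opening: 0.0599
finger_force: 47.7
```

```bash
python3 -m inch '[{"wx":0,"wy":0,"wz":0,"x":-1,"y":1,"z":20,"claw":0},{"wx":0,"wy":0,"wz":0,"x":0,"y":0,"z":30,"claw":0},{"wx":0,"wy":0,"wz":0,"x":0,"y":0,"z":22,"claw":0},{"wx":0,"wy":0,"wz":0,"x":0,"y":0,"z":10,"claw":0},{"wx":0,"wy":0,"wz":0,"x":0,"y":0,"z":4,"claw":0}]' >/dev/null
python3 -m inch '[{"wx":0,"wy":0,"wz":0,"x":0,"y":0,"z":0,"claw":0},{"wx":0,"wy":0,"wz":0,"x":0,"y":0,"z":0,"claw":0},{"wx":0,"wy":0,"wz":0,"x":0,"y":0,"z":0,"claw":0},{"wx":0,"wy":0,"wz":0,"x":0,"y":0,"z":0,"claw":0},{"wx":0,"wy":0,"wz":0,"x":0,"y":0,"z":0,"claw":0}]'
```

```text
t: 41.05
position: [0.6031, 0.0892, 0.038]
eef_rot: [[0.052, 0.999, 0.002], [0.999, -0.052, -0.0], [-0.0, 0.002, -1.0]]
ft_force: [0.2, 0.2, -6.1]
opening: 0.06
finger_force: 47.5
```

```bash
python3 -m inch '[{"wx":0,"wy":0,"wz":0,"x":0,"y":0,"z":7,"claw":0},{"wx":0,"wy":0,"wz":0,"x":0,"y":0,"z":6,"claw":0},{"wx":0,"wy":0,"wz":0,"x":0,"y":0,"z":3,"claw":0},{"wx":0,"wy":0,"wz":0,"x":0,"y":0,"z":0,"claw":0},{"wx":0,"wy":0,"wz":0,"x":0,"y":0,"z":0,"claw":0}]' >/dev/null
python3 -m inch '[{"wx":0,"wy":0,"wz":0,"x":0,"y":0,"z":0,"claw":0},{"wx":0,"wy":0,"wz":0,"x":0,"y":0,"z":0,"claw":0},{"wx":0,"wy":0,"wz":0,"x":0,"y":0,"z":0,"claw":0}]'
```

```text
t: 41.72
position: [0.6024, 0.0893, 0.0208]
eef_rot: [[0.052, 0.999, 0.0], [0.999, -0.052, -0.0], [-0.0, 0.0, -1.0]]
ft_force: [-0.5, 0.0, -5.7]
opening: 0.0601
finger_force: 47.7
```

```bash
python3 -m inch '[{"wx":0,"wy":0,"wz":0,"x":0,"y":0,"z":1.5,"claw":0},{"wx":0,"wy":0,"wz":0,"x":0,"y":0,"z":0,"claw":0},{"wx":0,"wy":0,"wz":0,"x":0,"y":0,"z":0,"claw":0}]'
python3 -m inch '[{"wx":0,"wy":0,"wz":0,"x":0,"y":0,"z":0,"claw":100},{"wx":0,"wy":0,"wz":0,"x":0,"y":0,"z":0,"claw":100},{"wx":0,"wy":0,"wz":0,"x":0,"y":0,"z":0,"claw":100},{"wx":0,"wy":0,"wz":0,"x":0,"y":0,"z":0,"claw":100}]' 
python3 -m inch '[{"wx":0,"wy":0,"wz":0,"x":0,"y":0,"z":-15,"claw":100},{"wx":0,"wy":0,"wz":0,"x":0,"y":0,"z":-35,"claw":100},{"wx":0,"wy":0,"wz":0,"x":0,"y":0,"z":-40,"claw":100},{"wx":0,"wy":0,"wz":0,"x":0,"y":0,"z":-40,"claw":100},{"wx":0,"wy":0,"wz":0,"x":-20,"y":-10,"z":-30,"claw":100}]' >/dev/null
python3 -m inch '[{"wx":0,"wy":0,"wz":0,"x":-20,"y":-10,"z":-30,"claw":100},{"wx":0,"wy":0,"wz":0,"x":-20,"y":0,"z":-20,"claw":100},{"wx":0,"wy":0,"wz":0,"x":0,"y":0,"z":0,"claw":100},{"wx":0,"wy":0,"wz":0,"x":0,"y":0,"z":0,"claw":100},{"wx":0,"wy":0,"wz":0,"x":0,"y":0,"z":0,"claw":100}]'
python3 - <<'E'
from h import *
c=snap('wrist','w7');P=cloud(c);q=proj(c,[[.602,.089,.056],[.576,-.02,.055],[.6155,-.022,.042]]).astype(int);print(q)
for n,(u,v),r,lo,hi in zip(('reel','cap','rel'),q,(52,24,18),(51,46,36),(60,70,46)):top(P,n,(u-r,v-r,u+r,v+r),lo,hi)
E
```

```text
t: 41.97
position: [0.6025, 0.0892, 0.0194]
eef_rot: [[0.052, 0.999, 0.0], [0.999, -0.052, -0.0], [-0.0, 0.0, -1.0]]
ft_force: [0.5, -0.5, -4.7]
opening: 0.0599
finger_force: 47.7
t: 42.3
position: [0.6028, 0.0892, 0.0198]
eef_rot: [[0.052, 0.999, 0.001], [0.999, -0.052, -0.0], [-0.0, 0.001, -1.0]]
ft_force: [0.1, -0.4, -0.8]
opening: 0.0854
finger_force: 0.0
t: 43.13
position: [0.5792, 0.0306, 0.2286]
eef_rot: [[0.052, 0.999, -0.001], [0.999, -0.052, 0.0], [0.0, -0.001, -1.0]]
ft_force: [-0.3, -1.4, -0.2]
opening: 0.0857
finger_force: 0.0
[[340 137]
 [314 273]
 [359 267]]
reel 5028 z 55.5 mean [603.2  88.7] rect [603.1  87.8] [59.8 60.4] 28.8
cap 1375 z 54.9 mean [576.9 -18.1] rect [576.8 -20. ] [35.4 33.7] 86.9
rel 692 z 41.5 mean [616.  -21.6] rect [616.3 -22.4] [19.5 26.7] 87.2
```

View pics/w7.png

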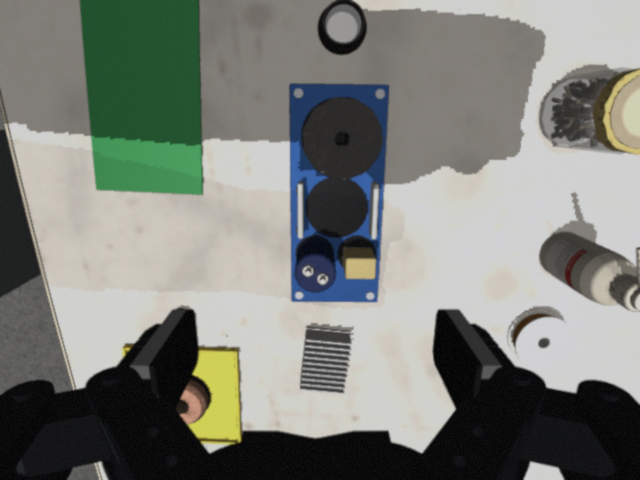

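All three are back within about 1 mm of where they stood in the same view at the start. The toroid is on the tray spot and the bystanders haven't moved.

```bash
python3 -c "
from cell import env;print(env.hand_in())"
```

```text
the job is handed in; nothing more can be done
None
```

The job is done and handed in at about 43 s: the toroid lies flat on the tray's black spot, and the reel, capacitor and relay are back upright on their rack spots, each within about 1 mm of its start by the wrist camera. The loupe, heatsink and knob were left alone.

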